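Tighten the rail clamp with the hex key

TASK

The bottle holder's clamp on the equipment rail is loose. Take the thick hex key from its rack, set it gently and fully home in the socket of the clamp's cap screw, feeling for the hexagon and not forcing it, and only then turn the screw clockwise until it comes up firm. Let go, leave the key standing in the screw, and do not disturb the thin key or the other things on the counter.

Things in the scene. Friction and masses are not known exactly. Their poses are not given: they have to be found in the camera images.
- key: the thick T-handle hex key, loose, about 0.16 kg, hanging upright in one of the rack's two holes. Origin on its axis at the underside of its flange (30 mm across, 5 mm thick), which rests on the rack; z up its axis, x along the cross bar. Below the flange: hexagonal steel shaft, 14 mm across flats, 16.2 across corners, to z = -55 mm, two of its flats facing +x and -x
- key_grip (a point): centre of the thick key's black cross bar, 34 mm above the flange's underside; axes as the key's. The bar is 80 mm long (x), 14 mm wide (y, grip it across this), 18 mm high; below it a 12 mm round neck, 20 mm long, down to the flange
- key_tip (a point): centre of the end face of the thick key's shaft, 89 mm below key_grip; axes as the key's. The shaft's last 3 mm taper in by 2 mm all round
- rack: fixed aluminium key rack, 70 x 200 mm (x, y), 70 mm high, origin under its centre; two holes 22 mm across at y = +50 and -50 mm, through the 12 mm top plate. The keys hang in them by their flanges, upright, with their cross bars within 0.3 rad of the rack's x axis
- thin_key_grip (a point): centre of the cross bar (50 x 12 x 18 mm) of the thin hex key (7 mm across flats) that hangs in the rack's other hole; too thin for the screw, must be left alone
- socket (a point): nominal centre of the mouth of the cap screw's hexagon socket, 75 mm above the counter, z up; axes are the fixed clamp's, NOT the hexagon's. Socket 15 mm across flats, 14 mm deep, flat floor, sharp rim: the key has 0.5 mm play a side and 0.14 rad either way. The screw may sit up to 1.5 mm off this point in x and in y and its hexagon may point any way: find both by feel or sight
- screw (a joint): turn of the cap screw in rad, growing clockwise seen from above; starts loose, between 0 and 0.2, and comes up firm against a stop at 1.25. Friction holds it (about 0.12 N m), it stays where it is left
- clamp: fixed rail clamp; origin on the counter 75 mm below socket. Aluminium block 60 x 56 mm (x, y), top 78 mm high; the upright screw head, 26 mm across, sits in a 30 mm counterbore in its top, 3 mm below the top face. The steel rail (200 mm along y, up to 55 mm high) passes under it; the bottle holder's ring, 84 mm across, stands out to +x, at most 66 mm high
- bottle: amber bottle, bystander, 56 mm across, 120 mm high, origin under its centre
- dish: steel dish, bystander, 80 mm across, 35 mm high, origin under its centre
- swab_box: white open box, bystander, 80 x 100 x 60 mm, origin under its centre

How it is judged:
By the outcome, as a careful person would: the job done as asked, in the order asked, and still so for the second after the job is handed in, with the robot touching nothing.
It also fails if it takes over 54 s, if anything falls off the work surface, if the arm or the gripper's body presses on something with over 40 N, if the wrist force passes 120 N, or if a joint passes its speed limit or range.

ROBOT

A 6-joint arm with a two-finger parallel gripper is mounted at the origin on the work surface. World frame = base frame: x ahead of the robot, y to its left, z up, the work surface at z = 0. Lengths are in mm, angles in rad, forces in N, time in s.
With the tool pointing down it reaches from about 350 to 775 mm from the base axis. Payload 7.3 kg.
Tool frame: the origin (TCP) lies on the mounting face of the last link; the fingertips stand 178 mm ahead of it and the grasp point (between the pads) lies 159 mm ahead of it (bot.grip_point_offset is the distance from the TCP to the grasp point, in mm); x points along the fingers, y is the direction in which the jaws open and shut, and the axes are right-handed (so a half turn about x gives the same grasp; the last joint's range is limited). The gripper opens to 92 mm and grips with 3 to 60 N. Pads are 19 mm wide; open, the fingers measure 130 mm over their backs; the gripper's body (75 mm by 190 mm) begins 47 mm behind the grasp point.
Start: joints at [0.979, 0.342, 1.524, -0, 1.275, -0.146], TCP at [226.349, 473.702, 404.741] pointing down, gripper open.
Joint ranges: [-2.53, 2.53], [-0.77, 2.02], [0.04, 2.7], [-1, 4.14], [0.28, 2.66], [-3.11, 3.11]. Speed limits (rad/s): [2.57, 2.57, 3.14, 3.14, 3.14, 3.14].

INTERFACE

Orientations are given as [roll, pitch, yaw] about the fixed x, y, z axes, in that order (R = Rz(yaw) Ry(pitch) Rx(roll)).
In Python, from plant import bot gives the robot as it stands.
- The arm moves only by the tool arm_command, never from a script. Its argument "moves" is a list of rows, each a list of 5 numbers: the shift along the tool's x, y, z in cm, then the turn about the tool's x in degrees, then the opening, from 0 (shut) to 1 (fully open). A call has 1 to 10 rows; each row is the pose to reach, as a shift and turn from the pose measured when the call began, along the tool's axes at that moment; what a row does not reach only later rows make up. A row lasts 1/10 s, in which the tool goes at most 50 mm and 8.59 degrees, less where a joint would pass 70% of its speed; a pose out of reach is approached as far as the arm can. A call with a gripper value outside its range is refused whole. The fingers move at their own pace and stop on an object; the grip force is fixed at half the most. Time passes only in rows, so rows that repeat a pose let the fingers close. It gives the time, the measured TCP pose, the force and the opening at its end, in the units of the state.
- bot.get_obs(): the state, without advancing time (a new reading comes with each control period).
- bot.capture(name): name is "scene" or "side" or "wrist"; returns a dict with "frame" (480x640x3 uint8, blue, green, red), "K" (3x3 intrinsics, pixels), "origin" and "orientation" of the camera in the world; the wrist camera has in their place "T_tool_cam" (4x4, takes a point from camera to tool coordinates, whose origin is the TCP and whose axes are the tool frame's). Camera axes: x right, y down, z forward; pixel columns grow to the right and rows downward; lengths in mm; the calibration is good to about 2 mm. A picture is of the moment at which its call begins: read the wrist's pose just before it. There is no depth.
- bot.close_job(): hands the job in, once; it reports no verdict.
The state is a dict: "time": time; "joint_positions": joint angles; "dq": joint speeds; "tau": joint torques, N m; "tool_pos": TCP position; "tcp_rot": TCP orientation; "contact_force": force on the tool from outside, world axes, zero at the start; "moment": the same for the moment, N m; "grip_width": finger opening in mm.
Only numpy, scipy, OpenCV 4.12 (cv2) and the standard library are available. Lean on these libraries where they do the work, as an engineer would, in place of code of your own. Each camera call takes 0.05 s, during which the arm holds its last target.

## Working session

There is one attempt and no reset: what is moved stays moved. The work goes in short steps, Python scripts to look and compute and a tool call to move; the robot and the scene stay as the last step left them, time stands still between calls to the robot, and variables do not carry over. Pictures are saved under pics/ and viewed, and the job is handed in when it is done.

Besides the shell and the picture viewer there is one more tool, called after "Call:" by a JSON object that holds its "name" and its "arguments". arm_command: Moves the arm, as the interface text tells. Its arguments: {"type":"object","properties":{"moves":{"type":"array"}},"required":["moves"]}

```bash
ls; mkdir -p pics; cat > h.py <<'E'
import numpy as np,cv2
from scipy.spatial.transform import Rotation as R
from plant import bot
def rot(e): return R.from_euler('xyz',e).as_matrix()
def cam(name):
    o=bot.get_obs(); c=bot.capture(name)
    if name=='wrist':
        T=np.eye(4);T[:3,:3]=rot(o['tcp_rot']);T[:3,3]=o['tool_pos'];M=T@np.array(c['T_tool_cam'])
    else:
        M=np.eye(4);q=np.array(c['orientation']);M[:3,:3]=q if q.shape==(3,3) else rot(q);M[:3,3]=c['origin']
    return c['frame'],np.array(c['K']),M
def save(name,f):
    fr,K,M=cam(name);cv2.imwrite(f'pics/{f}.png',fr);np.savez(f'pics/{f}.npz',K=K,M=M);return fr,K,M
def ld(f):
    d=np.load(f'pics/{f}.npz');return d['K'],d['M']
def ray(f,uv):
    K,M=ld(f);d=M[:3,:3]@np.linalg.solve(K,[uv[0],uv[1],1.]);return M[:3,3],d/np.linalg.norm(d)
def atz(f,uv,z):
    o,d=ray(f,uv);return o+d*(z-o[2])/d[2]
def tri(l):
    A=np.zeros((3,3));b=np.zeros(3)
    for f,uv in l:
        o,d=ray(f,uv);P=np.eye(3)-np.outer(d,d);A+=P;b+=P@o
    x=np.linalg.solve(A,b)
    return x,[float(np.linalg.norm((np.eye(3)-np.outer(d,d))@(x-o))) for o,d in [ray(f,uv) for f,uv in l]]
def proj(f,p):
    K,M=ld(f);q=K@(M[:3,:3].T@(np.array(p)-M[:3,3]));return q[:2]/q[2]
E
python3 - <<'E'
from h import *
for n in ['scene','side','wrist']:
    f,K,M=save(n,n+'0');print(n,K[0,0],M.round(3).tolist())
o=bot.get_obs();print({k:np.round(v,3).tolist() for k,v in o.items()})
print(bot.capture('scene')['orientation'], bot.grip_point_offset)
E
```

```text
pics
scene 473.1320256132241 [[-0.851, 0.447, -0.277, 885.852], [0.526, 0.714, -0.462, 385.231], [-0.009, -0.539, -0.842, 846.16], [0.0, 0.0, 0.0, 1.0]]
side 570.9737411862033 [[-0.921, -0.266, 0.285, 327.698], [-0.39, 0.64, -0.662, 658.587], [-0.006, -0.72, -0.693, 799.566], [0.0, 0.0, 0.0, 1.0]]
wrist 337.828883078477 [[0.43, 0.874, 0.226, 166.557], [0.903, -0.416, -0.11, 503.489], [-0.002, 0.251, -0.968, 383.591], [0.0, 0.0, 0.0, 1.0]]
{'time': 0.15, 'joint_positions': [0.979, 0.343, 1.525, 0.0, 1.275, -0.146], 'dq': [-0.001, -0.002, -0.003, 0.0, 0.003, 0.001], 'tau': [0.001, -43.147, -24.435, 0.072, 0.054, -0.0], 'tool_pos': [226.292, 473.618, 404.205], 'tcp_rot': [-1.74, 1.57, -2.185], 'contact_force': [0.244, -0.808, 0.349], 'moment': [0.003, 0.033, 0.055], 'grip_width': 91.746}
[-2.57263048  0.00922318  2.5879509 ] 159.20000000000002
```

View pics/scene0.png

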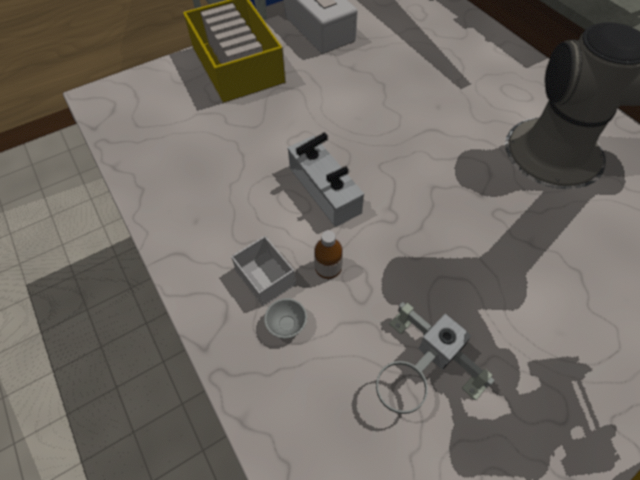

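View pics/side0.png

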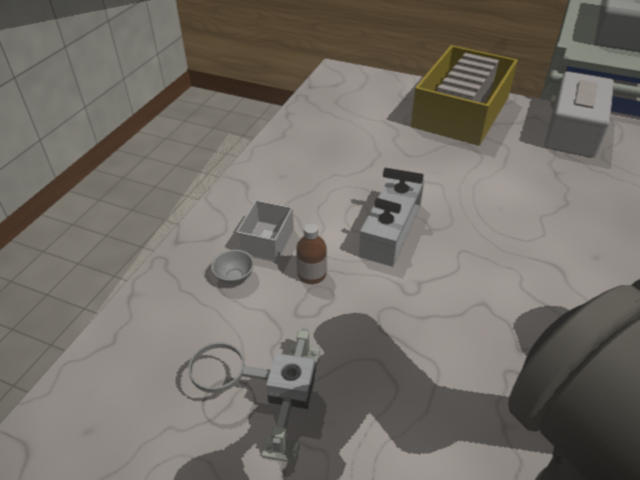

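View pics/wrist0.png

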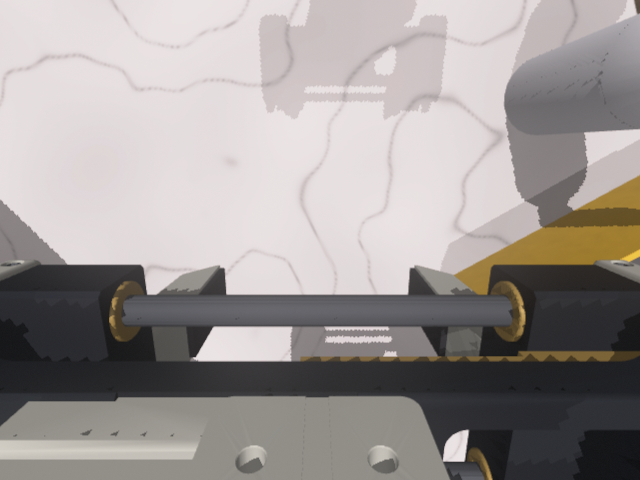

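```bash
python3 - <<'E'
from h import *
a=cv2.imread('pics/scene0.png')[120:230,270:380];b=cv2.imread('pics/side0.png')[155:265,340:450]
c=cv2.imread('pics/scene0.png')[290:400,390:500];d=cv2.imread('pics/side0.png')[320:430,240:350]
z=lambda i:cv2.resize(i,None,fx=3.6,fy=2.7,interpolation=cv2.INTER_CUBIC)
z=lambda i:cv2.resize(i,(396,297),interpolation=cv2.INTER_CUBIC)
z=lambda i:cv2.resize(i,(300,300),interpolation=cv2.INTER_CUBIC)
cv2.imwrite('pics/z0.png',np.vstack([np.hstack([z(a),z(b)]),np.hstack([z(c),z(d)])]))
E
```

```text
(no output)
```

View pics/z0.png

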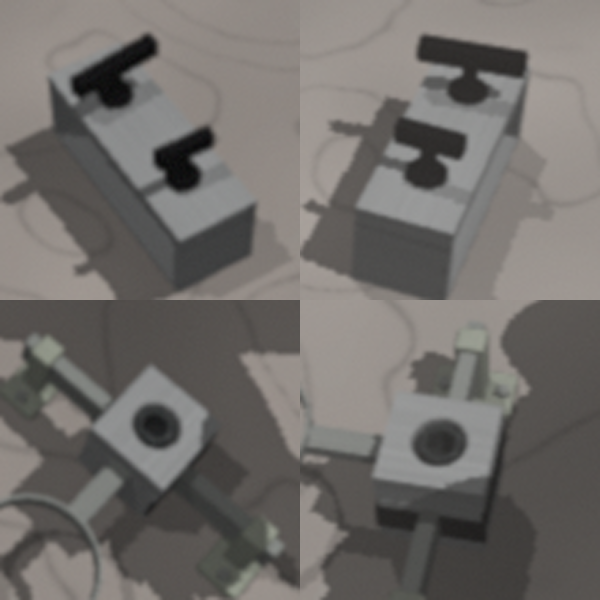

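```bash
python3 - <<'E'
from h import *
s=110/300
S=lambda u,v:('scene0',(270+u*s,120+v*s)); D=lambda u,v:('side0',(340+(u-300)*s,155+v*s))
print(tri([S(114,66),D(472,56)]),tri([S(74,86),D(419,49)]),tri([S(155,46),D(525,63)]))
print(tri([S(184,147),D(430,137)]))
S2=lambda u,v:('scene0',(390+u*s,290+(v-300)*s)); D2=lambda u,v:('side0',(240+(u-300)*s,320+(v-300)*s))
print(tri([S2(157,425),D2(438,440)]))
# clamp top corners
for n,z in (('a',78),):
  print([atz(*S2(*p),78).round(1) for p in [(151,365),(93,430),(214,414),(155,487)]], [atz(*D2(*p),78).round(1) for p in [(388,392),(505,405),(376,478),(490,490)]])
  print([atz(*S(*p),70).round(1) for p in [(50,77),(178,241),(256,204)]], [atz(*D(*p),70).round(1) for p in [(357,209),(452,235),(526,76)]])
E
```

```text
(array([ 529.83924191, -242.83806889,  102.82691969]), [0.1862770618464331, 0.186277061846569]) (array([ 568.14008778, -239.45015687,  102.33576133]), [1.6456719818778143, 1.6456719818777519]) (array([ 491.49972633, -243.32121433,  105.82907744]), [1.702003408717998, 1.7020034087180693])
(array([ 529.37155529, -141.93544476,  104.91288187]), [0.013748920283714662, 0.013748920283754126])
(array([552.65748605, 241.42695495,  78.17667597]), [0.03706663593223188, 0.03706663593218442])
[array([529.6, 208. ,  78. ]), array([588.5, 222.9,  78. ]), array([517.6, 254.6,  78. ]), array([579.3, 271.4,  78. ])] [array([591.4, 224. ,  78. ]), array([528.2, 206.8,  78. ]), array([573.1, 275.3,  78. ]), array([514.6, 258.6,  78. ])]
[array([ 564.8, -287.7,   70. ]), array([565.9, -92.2,  70. ]), array([496.9, -90. ,  70. ])] [array([562.2, -90.4,  70. ]), array([494.4, -90.8,  70. ]), array([ 494.6, -277.5,   70. ])]
```

```bash
cat >> h.py <<'E'
def mv(p,th=None):
    o=bot.get_obs();Rm=rot(o['tcp_rot']);d=Rm.T@(np.array(p)-o['tool_pos'])/10
    c=np.degrees(np.arctan2(Rm[1,1],Rm[0,1]));t=0 if th is None else -((th-c+180)%360-180)
    print('t',round(o['time'],2),'tcp',np.round(o['tool_pos'],2),'th %.2f'%c,'tilt',Rm[:,0].round(4),'F',np.round(o['contact_force'],2),'M',np.round(o['moment'],3),'w',round(o['grip_width'],2),'j',np.round(o['joint_positions'],2))
    print('move cm',d.round(3),'deg %.2f'%t)
E
python3 -c "
from h import *
mv([553,241,291],64)"
```

```text
t 0.2 tcp [226.34 473.63 404.32] th 64.46 tilt [-5.e-04 -8.e-04 -1.e+00] F [ 0.   -0.46  0.36] M [0.003 0.016 0.005] w 91.76 j [ 0.98  0.34  1.52 -0.    1.28 -0.15]
move cm [11.336 -6.893 39.505] deg 0.46
```

Call:
{"name": "arm_command", "arguments": {"moves": [[1,-1,5,0,1],[2,-2,10,0,1],[3,-3,15,0,1],[4,-4,19,0,1],[5,-5,23,0,1],[6,-6,28,0,1],[7.5,-6.9,32,0,1],[9,-6.9,36,0,1],[11.3,-6.9,39.5,0,1],[11.3,-6.9,39.5,0,1]]}}

```text
time: 1.2
tool_pos: [555.3, 238.2, 287.5]
tcp_rot: [-2.135, 1.566, -2.585]
contact_force: [0.2, 0.4, -0.7]
grip_width: 91.7
```

```bash
python3 - <<'E'
from h import *
mv([553,241,291],64)
save('wrist','w1')
E
```

```text
t 1.2 tcp [555.35 238.22 287.46] th 64.23 tilt [-0.0045 -0.0028 -1.    ] F [ 0.18  0.43 -0.73] M [ 0.021  0.011 -0.006] w 91.73 j [ 0.28  0.59  1.45 -0.    1.1  -0.84]
move cm [-0.354  0.147 -0.333] deg 0.23
```

View pics/w1.png

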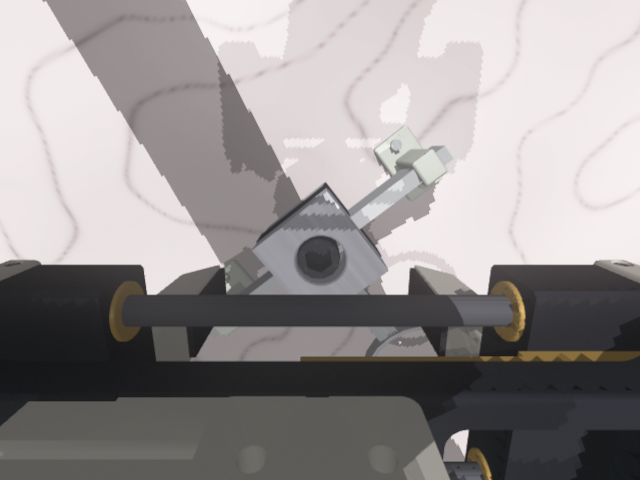

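Call:
{"name": "arm_command", "arguments": {"moves": [[0,0.2,-2,0,1],[0,0.2,-2,0,1],[0,0.2,-2,0,1]]}}

```text
time: 1.55
tool_pos: [536.1, 250.8, 289.9]
tcp_rot: [-2.238, 1.567, -2.685]
contact_force: [-0.0, -0.6, 0.1]
grip_width: 91.8
```

```bash
python3 - <<'E'
from h import *
mv([553,241,291],64)
save('wrist','w2')
z=lambda n,c:cv2.resize(cv2.convertScaleAbs(cv2.imread(f'pics/{n}.png')[c[1]-35:c[1]+35,c[0]-35:c[0]+35],alpha=2.0),(400,400),interpolation=cv2.INTER_CUBIC)
p=proj('w2',atz('w1',(321,257),75));print(p)
cv2.imwrite('pics/z2.png',np.hstack([z('w1',(321,257)),z('w2',tuple(p.astype(int)))]))
E
```

```text
t 1.55 tcp [536.11 250.76 289.88] th 64.39 tilt [-0.0033 -0.0016 -1.    ] F [-0.03 -0.57  0.14] M [-0.007 -0.014  0.052] w 91.82 j [ 0.31  0.57  1.49 -0.    1.09 -0.82]
move cm [-0.116 -0.151  1.945] deg 0.39
[315.49125085 290.54311587]
```

View pics/z2.png

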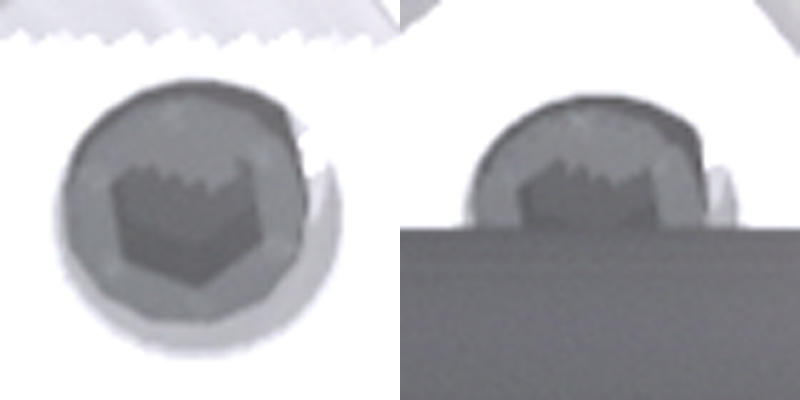

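Call:
{"name": "arm_command", "arguments": {"moves": [[0.5,0.2,3.8,0,1],[0.9,0.2,3.8,0,1],[0.9,0.2,3.8,0,1],[0.9,0.2,3.8,0,1]]}}

```text
time: 2.0
tool_pos: [571.2, 236.0, 280.9]
tcp_rot: [-2.26, 1.567, -2.708]
contact_force: [0.8, -0.7, 0.1]
grip_width: 91.9
```

```bash
python3 - <<'E'
from h import *
mv([553,241,291],64)
save('wrist','w3')
z=lambda n,c:cv2.resize(cv2.convertScaleAbs(cv2.imread(f'pics/{n}.png')[c[1]-35:c[1]+35,c[0]-35:c[0]+35],alpha=2.2,beta=-60),(600,600),interpolation=cv2.INTER_CUBIC)
p=proj('w3',atz('w1',(321,257),75));print(p)
cv2.imwrite('pics/z3.png',z('w3',tuple(p.astype(int))))
E
```

```text
t 2.0 tcp [571.17 236.03 280.9 ] th 64.37 tilt [-0.0034 -0.0016 -1.    ] F [ 0.76 -0.74  0.15] M [-0.011 -0.023  0.025] w 91.94 j [ 0.27  0.62  1.41 -0.    1.11 -0.86]
move cm [-1.004 -0.341 -1.856] deg 0.37
[312.05345189 234.90287704]
```

View pics/z3.png

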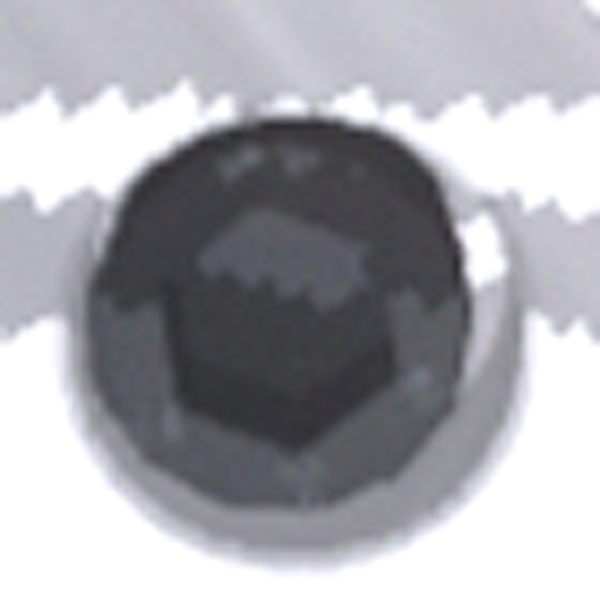

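```bash
python3 - <<'E'
from h import *
from scipy.optimize import least_squares
def fit(n,o,s,pts,rim):
    P=np.array([atz(n,(o[0]+u/s-.5+.5/s*0,o[1]+v/s-.5),75)[:2] for u,v in pts])
    f=lambda q:(np.min(np.linalg.norm(P[:,None]-np.array([[q[0]+8.66*np.cos(q[2]+k*np.pi/3),q[1]+8.66*np.sin(q[2]+k*np.pi/3)] for k in range(6)])[None],axis=2),axis=1))
    best=min((least_squares(f,[*P.mean(0),a]) for a in np.linspace(0,1,8)),key=lambda r:r.cost)
    print(n,P.round(1).tolist(),'c',best.x[:2].round(2),'corner deg mod60 %.1f'%(np.degrees(best.x[2])%60),'res',f(best.x).round(2))
    Q=np.array([atz(n,(o[0]+u/s-.5,o[1]+v/s-.5),75)[:2] for u,v in rim])
    g=least_squares(lambda q:np.hypot(*(Q-q[:2]).T)-13,Q.mean(0));print(' head circle',g.x.round(2),g.fun.round(2))
fit('w1',(286,222),400/70,[(111,186),(120,242),(195,287),(263,240)],[(65,195),(70,250),(110,300),(185,322),(250,310),(295,265),(305,210)])
fit('w3',(277,199),600/70,[(165,293),(180,410),(293,448),(397,380)],[(88,310),(100,380),(150,455),(220,497),(300,508),(390,480),(455,400),(468,310)])
E
```

```text
w1 [[547.2, 234.6], [553.2, 232.8], [561.1, 237.7], [559.5, 246.4]] c [555.26 237.88] corner deg mod60 8.7 res [2.   3.15 3.08 1.17]
 head circle [552.8  240.61] [-0.32  0.02 -0.   -0.29  0.23  0.12 -0.52]
w3 [[547.9, 234.7], [555.5, 232.0], [561.2, 237.7], [559.9, 246.0]] c [553.6  240.37] corner deg mod60 42.5 res [0.72 0.13 0.69 0.24]
 head circle [552.89 240.79] [-0.23 -0.27 -0.18 -0.05  0.1   0.24 -0.19 -0.59]
```

```bash
python3 - <<'E'
from h import *
c=np.array([552.85,240.7])
for P in ([[547.2, 234.6], [553.2, 232.8], [561.1, 237.7], [559.5, 246.4]],[[547.9, 234.7], [555.5, 232.0], [561.2, 237.7], [559.9, 246.0]]):
    d=np.array(P)-c;print(np.hypot(*d.T).round(2),(np.degrees(np.arctan2(d[:,1],d[:,0]))%60).round(1))
E
```

```text
[8.31 7.91 8.78 8.76] [47.2 32.5 40.  40.6]
[7.78 9.09 8.87 8.82] [50.5 46.9 40.2 36.9]
```

```bash
python3 -c "
from h import *
mv([545,-241,325],93)"
```

```text
t 2.05 tcp [571.09 236.16 281.09] th 64.39 tilt [-0.0031 -0.0015 -1.    ] F [0.35 1.2  0.11] M [-0.055 -0.01   0.019] w 91.98 j [ 0.27  0.62  1.41 -0.    1.11 -0.86]
move cm [ -4.313 -44.167  18.263] deg -28.61
```

Call:
{"name": "arm_command", "arguments": {"moves": [[-3,-2,1,0,1],[-5,-6,3,-4,1],[-5.5,-10.5,5,-8,1],[-5.5,-15,6.5,-12,1],[-5.5,-19.5,8.5,-16,1],[-5.5,-24,10,-20,1],[-5.5,-28.5,12,-24,1],[-5.5,-33,14,-28.6,1],[-5,-37.5,16,-28.6,1],[-4.3,-42,17.5,-28.6,1]]}}

```text
time: 3.05
tool_pos: [547.3, -219.7, 325.7]
tcp_rot: [-2.073, 1.568, -2.02]
contact_force: [0.2, -0.3, -0.9]
grip_width: 91.7
```

```bash
python3 -c "
from h import *
mv([545,-241,325],93)"
```

```text
t 3.05 tcp [ 547.27 -219.67  325.69] th 93.03 tilt [-0.0012 -0.0024 -1.    ] F [ 0.23 -0.33 -0.93] M [ 0.094 -0.006  0.01 ] w 91.73 j [-0.51  0.53  1.45 -0.    1.16 -2.13]
move cm [ 0.074 -2.118 -0.34 ] deg 0.03
```

Call:
{"name": "arm_command", "arguments": {"moves": [[0,-2.1,-0.3,0,1],[0,-2.1,-0.3,0,1],[0,-2.1,-0.3,0,1]]}}

```text
time: 3.35
tool_pos: [545.2, -240.3, 325.9]
tcp_rot: [-2.143, 1.569, -2.091]
contact_force: [-0.9, -0.3, 0.5]
grip_width: 91.8
```

```bash
python3 - <<'E'
from h import *
mv([545,-241,325],93)
save('wrist','w4')
E
```

```text
t 3.35 tcp [ 545.21 -240.33  325.94] th 93.00 tilt [-0.0011 -0.0019 -1.    ] F [-0.9  -0.31  0.51] M [ 0.091  0.029 -0.04 ] w 91.77 j [-0.54  0.54  1.43 -0.    1.17 -2.17]
move cm [ 0.094 -0.066 -0.025] deg 0.00
```

View pics/w4.png

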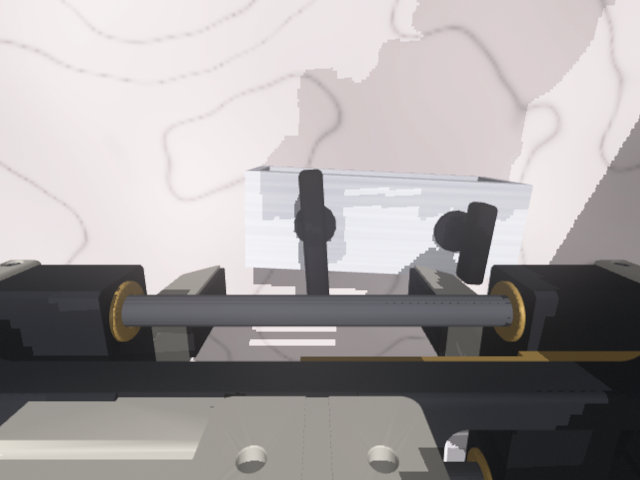

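Call:
{"name": "arm_command", "arguments": {"moves": [[0,0,3,0,1],[0,0,3,0,1],[0,0,3,0,1]]}}

```text
time: 3.7
tool_pos: [575.8, -236.1, 325.9]
tcp_rot: [-2.389, 1.569, -2.333]
contact_force: [0.1, -0.0, -0.1]
grip_width: 91.8
```

```bash
python3 - <<'E'
from h import *
mv([545,-241,325],93)
f,_,_=save('wrist','w5')
cv2.imwrite('pics/z5.png',cv2.resize(f[120:330,240:440],(760,798)[:2] if 0 else (570,598),interpolation=cv2.INTER_CUBIC))
g=cv2.cvtColor(f,cv2.COLOR_BGR2GRAY)
for v in range(180,292,6):
    r=g[v,280:360];x=np.where(r<60)[0];print(v,(x.min()+280,x.max()+280,len(x)) if len(x) else None)
E
```

```text
t 3.7 tcp [ 575.76 -236.15  325.89] th 93.24 tilt [-0.0015 -0.0016 -1.    ] F [ 0.1  -0.02 -0.07] M [ 0.029  0.049 -0.016] w 91.84 j [-0.51  0.59  1.35 -0.    1.21 -2.14]
move cm [ 0.095 -0.311 -3.098] deg 0.24
180 None
186 None
192 None
198 None
204 None
210 None
216 None
222 None
228 None
234 None
240 None
246 None
252 None
258 None
264 None
270 None
276 None
282 None
288 None
```

View pics/z5.png

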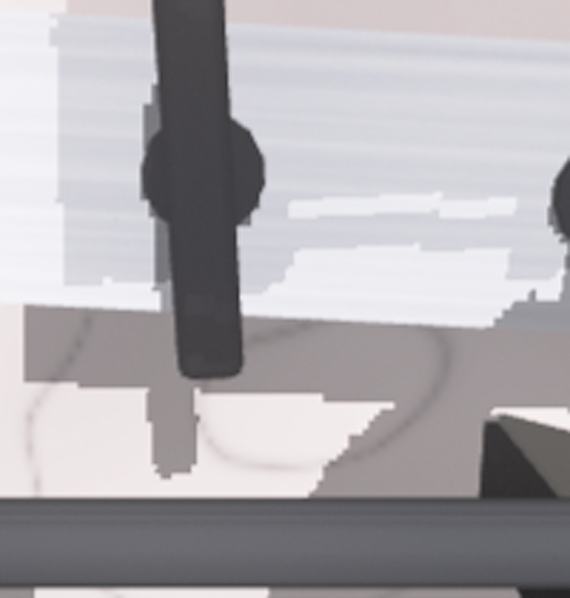

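```bash
python3 - <<'E'
from h import *
for n,vs in (('w4',range(166,296,8)),('w5',range(98,258,8))):
    g=cv2.cvtColor(cv2.imread(f'pics/{n}.png'),cv2.COLOR_BGR2GRAY)
    print(n,[(v,)+((int(x.min()+280),int(x.max()+280)) if len(x) else ()) for v in vs for x in [np.where(g[v,280:345]<88)[0]]])
f=cv2.imread('pics/w5.png')
cv2.imwrite('pics/z5b.png',cv2.resize(f[90:270,250:370],(400,600),interpolation=cv2.INTER_CUBIC))
E
```

```text
w4 [(166,), (174, 300, 321), (182, 300, 322), (190, 300, 322), (198, 300, 323), (206, 301, 323), (214, 297, 331), (222, 295, 334), (230, 296, 334), (238, 300, 329), (246, 304, 325), (254, 305, 326), (262, 305, 326), (270, 306, 327), (278, 306, 327), (286, 307, 328), (294, 307, 328)]
w5 [(98,), (106,), (114, 308, 313), (122, 294, 317), (130, 295, 318), (138, 295, 318), (146, 296, 319), (154, 296, 319), (162, 297, 321), (170, 292, 328), (178, 290, 331), (186, 291, 331), (194, 295, 327), (202, 299, 322), (210, 300, 322), (218, 301, 323), (226, 301, 323), (234, 302, 323), (242, 302, 324), (250, 304, 323)]
```

View pics/z5b.png

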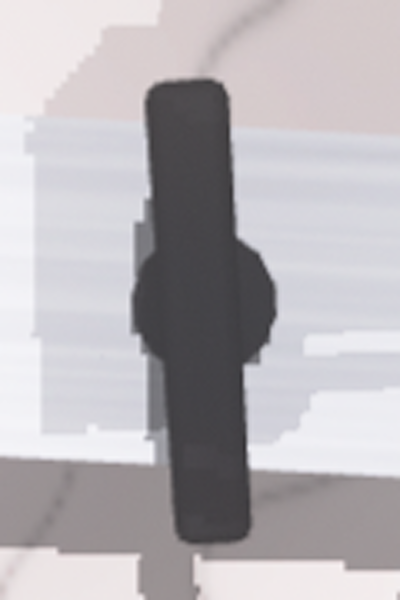

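```bash
python3 - <<'E'
from h import *
A=atz('w5',(305,113.7),113);B=atz('w5',(313.7,253),95);print(A,B,np.hypot(*(A-B)[:2]),(A+B)/2)
a=atz('w5',(305.5,122),113);b=atz('w5',(313.2,242),113);print('yaw',np.degrees(np.arctan2(*(a-b)[1::-1])))
c=atz('w4',(311,182),113);d=atz('w4',(317.3,286),113);print('yaw',np.degrees(np.arctan2(*(c-d)[1::-1])))
A4=atz('w4',(310.5,169.5),113);print(A4)
# triangulated height of top end
print(tri([('w4',(310.5,169.5)),('w5',(305,113.7))]))
# flange centre: z top 75: extremes cols w5 row ~180
print(atz('w5',(311,180.5),75),atz('w4',(315,224),75))
print(tri([('w4',(315,224)),('w5',(311,180.5))]))
E
```

```text
[ 492.18092267 -246.74906034  113.        ] [ 576.02103885 -237.63616499   95.        ] 84.33391929382445 [ 534.10098076 -242.19261267  104.        ]
yaw -173.33056838839292
yaw -173.7030915751877
[ 491.04614209 -246.25263895  113.        ]
(array([ 491.51957731, -246.69702046,  106.21318464]), [0.32943044967123264, 0.32943044967119717])
[ 531.17191353 -242.15627465   75.        ] [ 530.66599193 -241.95808791   75.        ]
(array([ 531.49078253, -242.07466415,   71.40298125]), [0.1324123186757216, 0.13241231867574355])
```

```bash
python3 - <<'E'
from h import *
A=atz('w5',(305,113.7),113);B=atz('w5',(313.7,253),113);print(A,B,np.hypot(*(A-B)[:2]),(A+B)/2)
m=(A+B)/2
mv([531,-242.2,104+159.2],96.5)
E
```

```text
[ 492.18092267 -246.74906034  113.        ] [ 570.33763942 -237.75107576  113.        ] 78.6729693042319 [ 531.25928104 -242.25006805  113.        ]
t 3.75 tcp [ 575.36 -236.51  325.9 ] th 93.20 tilt [-0.0019 -0.0016 -1.    ] F [-0.35  0.43 -0.09] M [ 0.074  0.057 -0.01 ] w 91.61 j [-0.51  0.59  1.35 -0.    1.21 -2.14]
move cm [ 6.28  -0.311 -4.448] deg -3.30
```

Call:
{"name": "arm_command", "arguments": {"moves": [[0,-0.1,-1.5,-1,1],[0,-0.2,-3,-2,1],[0,-0.3,-4.4,-3.3,1],[1.5,-0.3,-4.4,-3.3,1],[3,-0.3,-4.4,-3.3,1],[4.5,-0.3,-4.4,-3.3,0.9],[5.5,-0.3,-4.4,-3.3,0.8],[6.2,-0.3,-4.4,-3.3,0.7],[6.2,-0.3,-4.4,-3.3,0.6],[6.2,-0.3,-4.4,-3.3,0.5]]}}

```text
time: 4.75
tool_pos: [531.6, -242.0, 264.4]
tcp_rot: [-2.292, 1.568, -2.178]
contact_force: [0.0, 0.1, 0.7]
grip_width: 56.4
```

```bash
python3 - <<'E'
from h import *
mv([531.2,-242.2,104+159.2],96.5)
save('wrist','w6');save('scene','s6')
E
```

```text
t 4.75 tcp [ 531.59 -242.03  264.43] th 96.51 tilt [-0.0013 -0.0019 -1.    ] F [0.03 0.06 0.65] M [ 0.046 -0.014  0.028] w 56.38 j [-0.56  0.59  1.54 -0.    1.02 -2.24]
move cm [ 0.123 -0.012 -0.041] deg 0.01
```

View pics/w6.png

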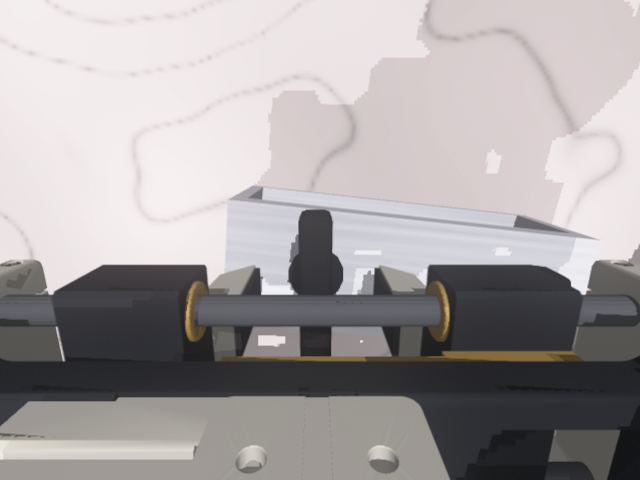

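Call:
{"name": "arm_command", "arguments": {"moves": [[0.1,0,0,0,0.3],[0.1,0,0,0,0.2],[0.1,0,0,0,0.1],[0.1,0,0,0,0],[0.1,0,0,0,0],[0.1,0,0,0,0],[0.1,0,0,0,0]]}}

```text
time: 5.55
tool_pos: [531.7, -242.2, 263.7]
tcp_rot: [-1.942, 1.568, -1.829]
contact_force: [0.6, 0.1, -0.1]
grip_width: 14.0
```

```bash
python3 - <<'E'
from h import *
mv([531.2,-242.2,104+159.2],96.5)
E
```

```text
t 5.55 tcp [ 531.67 -242.19  263.75] th 96.50 tilt [-6.0e-04 -2.4e-03 -1.0e+00] F [ 0.62  0.08 -0.07] M [-0.056 -0.053  0.079] w 13.97 j [-0.56  0.59  1.54 -0.    1.01 -2.24]
move cm [ 0.055  0.005 -0.047] deg -0.00
```

Call:
{"name": "arm_command", "arguments": {"moves": [[-1,0,0,0,0],[-3,0,0,0,0],[-6,0,0,0,0],[-9,0,0,0,0],[-12.5,0,0,0,0],[-12.5,0,0,0,0]]}}

```text
time: 6.15
tool_pos: [532.3, -242.1, 394.6]
tcp_rot: [-0.885, 1.56, -0.772]
contact_force: [0.7, -0.4, -0.5]
grip_width: 13.7
```

```bash
python3 - <<'E'
from h import *
mv([552.8,240.7,385],102)
save('scene','s7');save('wrist','w7')
a=cv2.imread('pics/s7.png')[60:260,230:430]
cv2.imwrite('pics/z7.png',np.hstack([cv2.resize(a,(400,400)),cv2.resize(cv2.imread('pics/w7.png')[180:380,220:420],(400,400))]))
E
```

```text
t 6.15 tcp [ 532.32 -242.12  394.57] th 96.51 tilt [ 0.0078 -0.0076 -0.9999] F [ 0.73 -0.42 -0.52] M [ 0.047 -0.033 -0.031] w 13.68 j [-0.56  0.46  1.37 -0.    1.3  -2.24]
move cm [ 0.606 47.745  7.501] deg -5.49
```

View pics/z7.png

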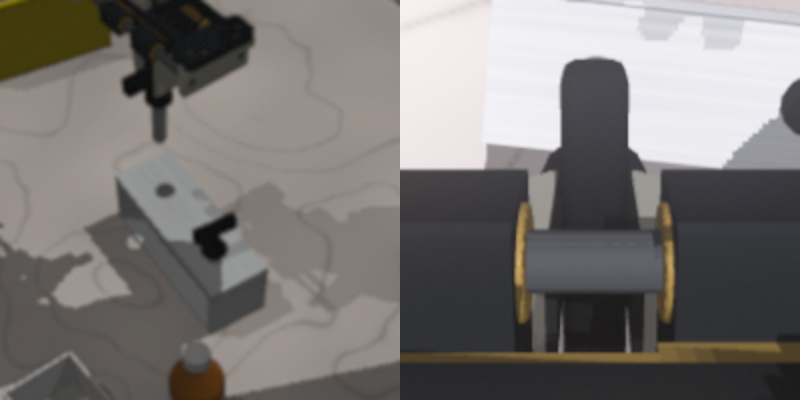

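Call:
{"name": "arm_command", "arguments": {"moves": [[0,2,0.4,0,0],[0,6,1,-1,0],[0,11,1.8,-2,0],[0,16,2.6,-3,0],[0,21,3.4,-4,0],[0,26,4.2,-5,0],[0,31,5,-5.5,0],[0,36,5.8,-5.5,0],[0,40,6.4,-5.5,0],[0,43,6.8,-5.5,0]]}}

```text
time: 7.25
tool_pos: [549.7, 196.1, 386.4]
tcp_rot: [-2.516, 1.566, -2.304]
contact_force: [1.8, -1.0, -1.1]
grip_width: 13.5
```

```bash
python3 - <<'E'
from h import *
mv([552.8,240.7,345],102)
E
```

```text
t 7.25 tcp [549.69 196.15 386.36] th 102.12 tilt [-0.0029 -0.0032 -1.    ] F [ 1.83 -0.98 -1.05] M [ 0.042 -0.003  0.04 ] w 13.54 j [ 0.21  0.46  1.38 -0.    1.3  -1.57]
move cm [4.121 4.301 1.254] deg 0.12
```

Call:
{"name": "arm_command", "arguments": {"moves": [[0.5,2,0.6,0,0],[2,4.3,1.25,0,0],[3.6,4.3,1.25,0,0],[3.6,4.3,1.25,0,0],[3.6,4.3,1.25,0,0]]}}

```text
time: 7.75
tool_pos: [552.6, 240.5, 349.2]
tcp_rot: [-2.716, 1.564, -2.505]
contact_force: [0.8, -0.5, -0.9]
grip_width: 13.7
```

```bash
python3 - <<'E'
from h import *
mv([552.8,240.7,345],102)
for n in ('scene','side'): save(n,n[:2]+'8')
save('wrist','w8')
a=cv2.imread('pics/sc8.png')[260:400,380:520];b=cv2.imread('pics/si8.png')[290:430,220:360]
cv2.imwrite('pics/z8.png',np.hstack([cv2.resize(i,(400,400),interpolation=cv2.INTER_CUBIC) for i in (a,b)]))
E
```

```text
t 7.75 tcp [552.6  240.47 349.18] th 102.11 tilt [-0.0056 -0.0041 -1.    ] F [ 0.82 -0.48 -0.85] M [ 0.02  -0.092 -0.044] w 13.71 j [ 0.28  0.53  1.38 -0.    1.24 -1.5 ]
move cm [0.418 0.02  0.027] deg 0.11
```

View pics/z8.png

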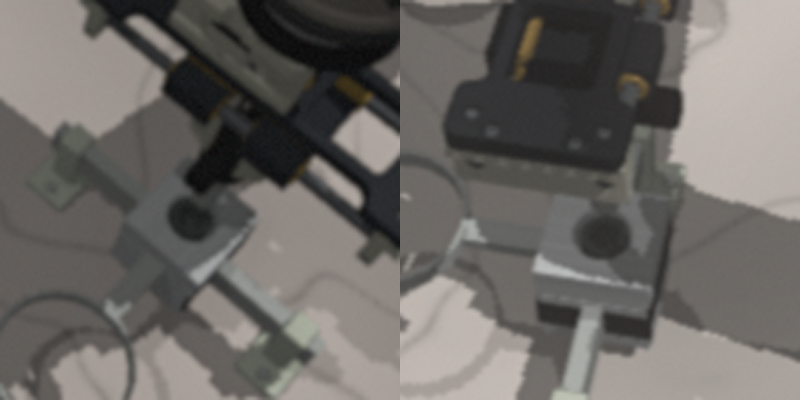

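View pics/w8.png

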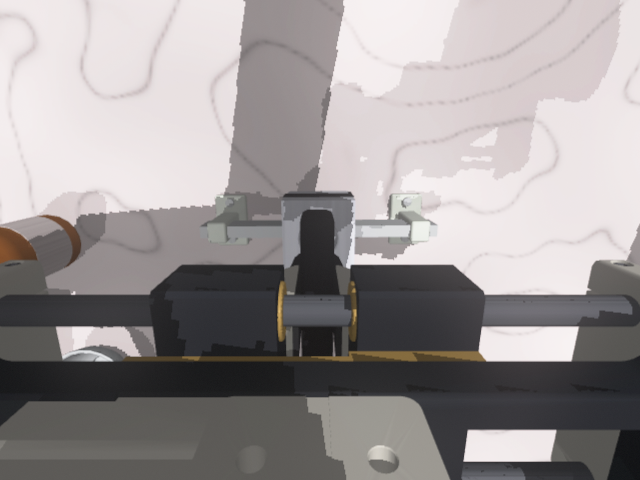

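```bash
cat >> h.py <<'E'
def tip(p=None,th=None):
    o=bot.get_obs();Rm=rot(o['tcp_rot']);L=159.2+89;T=o['tool_pos']+L*Rm[:,0];c=np.degrees(np.arctan2(Rm[1,1],Rm[0,1]))
    print('t',round(o['time'],2),'tip',T.round(2),'th %.2f'%c,'tilt',Rm[:,0].round(4)[:2],'F',np.round(o['contact_force'],2),'M',np.round(o['moment'],3),'w',round(o['grip_width'],2))
    if p is not None:
        print('move cm',(Rm.T@(np.array(p)-T)/10).round(3),'deg',round(0 if th is None else -(th-c),2))
E
python3 -c "
from h import *
tip([552.85,240.7,80],102)"
```

```text
t 7.9 tip [552.52 239.46 102.72] th 102.07 tilt [-0.002 -0.003] F [-0.21  0.06 -1.23] M [0.047 0.071 0.027] w 13.66
move cm [2.271 0.12  0.064] deg 0.07
```

Call:
{"name": "arm_command", "arguments": {"moves": [[0.5,0.1,0.05,0,0],[1,0.1,0.05,0,0],[1.5,0.1,0.05,0,0],[2,0.1,0.05,0,0],[2.2,0.1,0.05,0,0],[2.2,0.1,0.05,0,0],[2.2,0.1,0.05,0,0]]}}

```text
time: 8.6
tool_pos: [553.3, 241.3, 328.9]
tcp_rot: [-2.345, 1.567, -2.134]
contact_force: [0.3, 0.2, -2.0]
grip_width: 13.7
```

```bash
python3 -c "
from h import *
tip([552.85,240.7,75],102)
save('side','si9')
a=cv2.imread('pics/si9.png')[320:420,230:350]
cv2.imwrite('pics/z9.png',cv2.resize(a,(720,600),interpolation=cv2.INTER_CUBIC))
"
```

```text
t 8.6 tip [552.84 240.53  80.75] th 102.07 tilt [-0.0019 -0.0029] F [ 0.27  0.15 -2.04] M [ 0.037 -0.037  0.008] w 13.65
move cm [0.575 0.018 0.006] deg 0.07
```

View pics/z9.png

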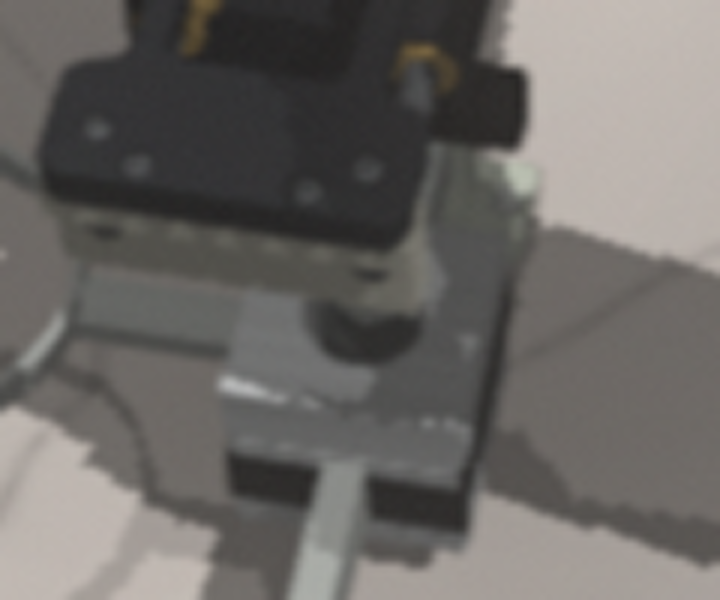

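Call:
{"name": "arm_command", "arguments": {"moves": [[0.2,0.02,0,0,0],[0.4,0.02,0,0,0],[0.6,0.02,0,0,0],[0.6,0.02,0,0,0]]}}

```text
time: 9.05
tool_pos: [553.2, 241.4, 322.7]
tcp_rot: [-2.412, 1.567, -2.201]
contact_force: [-0.5, 0.4, -1.0]
grip_width: 13.8
```

```bash
python3 -c "
from h import *
tip([552.85,240.7,72],102)"
```

```text
t 9.05 tip [552.63 240.62  74.48] th 102.07 tilt [-0.0023 -0.0031] F [-0.51  0.44 -1.01] M [0.023 0.033 0.005] w 13.81
move cm [0.248 0.004 0.024] deg 0.07
```

Call:
{"name": "arm_command", "arguments": {"moves": [[0.1,0,0,0,0],[0.2,0,0,0,0],[0.2,0,0,0,0]]}}

```text
time: 9.35
tool_pos: [553.3, 241.4, 320.7]
tcp_rot: [-2.32, 1.567, -2.109]
contact_force: [0.1, -1.3, -1.1]
grip_width: 13.7
```

```bash
python3 -c "
from h import *
tip([552.85,240.7,70],102)"
```

```text
t 9.35 tip [552.79 240.57  72.54] th 102.07 tilt [-0.0019 -0.0032] F [ 0.07 -1.34 -1.1 ] M [-0.052 -0.014 -0.043] w 13.72
move cm [0.254 0.012 0.009] deg 0.07
```

Call:
{"name": "arm_command", "arguments": {"moves": [[0.1,0,0,0,0],[0.2,0,0,0,0],[0.2,0,0,0,0]]}}

```text
time: 9.65
tool_pos: [553.3, 241.3, 318.6]
tcp_rot: [-2.285, 1.567, -2.075]
contact_force: [0.0, -1.0, -1.0]
grip_width: 13.6
```

```bash
python3 -c "
from h import *
tip([552.85,240.7,70],102)"
```

```text
t 9.65 tip [552.87 240.44  70.38] th 102.07 tilt [-0.0018 -0.0033] F [ 0.03 -1.02 -1.03] M [-0.075 -0.158  0.007] w 13.57
move cm [0.038 0.026 0.003] deg 0.07
```

Call:
{"name": "arm_command", "arguments": {"moves": [[0.1,0,0,0,0],[0.2,0,0,0,0],[0.3,0,0,0,0],[0.3,0,0,0,0]]}}

```text
time: 10.05
tool_pos: [553.3, 241.2, 315.4]
tcp_rot: [-2.309, 1.567, -2.098]
contact_force: [1.6, -1.3, -2.8]
grip_width: 14.1
```

```bash
python3 -c "
from h import *
tip([552.85,240.7,65],102)"
```

```text
t 10.05 tip [552.81 240.37  67.19] th 102.07 tilt [-0.002  -0.0035] F [ 1.56 -1.32 -2.81] M [-0.092 -0.186 -0.   ] w 14.1
move cm [0.219 0.032 0.011] deg 0.07
```

Call:
{"name": "arm_command", "arguments": {"moves": [[0.1,0,0,0,0],[0.2,0,0,0,0],[0.3,0,0,0,0],[0.4,0,0,0,0],[0.4,0,0,0,0]]}}

```text
time: 10.55
tool_pos: [553.3, 241.2, 311.2]
tcp_rot: [-2.328, 1.567, -2.117]
contact_force: [-0.1, -0.1, -2.1]
grip_width: 13.8
```

```bash
python3 -c "
from h import *
tip([552.85,240.7,61],102)"
```

```text
t 10.55 tip [552.79 240.3   62.98] th 102.07 tilt [-0.0022 -0.0035] F [-0.09 -0.12 -2.15] M [-0.063 -0.237  0.007] w 13.79
move cm [0.198 0.039 0.015] deg 0.07
```

Call:
{"name": "arm_command", "arguments": {"moves": [[0.1,0,0,0,0],[0.15,0,0,0,0],[0.15,0,0,0,0]]}}

```text
time: 10.85
tool_pos: [553.3, 241.2, 309.7]
tcp_rot: [-2.318, 1.567, -2.108]
contact_force: [1.0, -0.2, -1.3]
grip_width: 14.0
```

```bash
python3 -c "
from h import *
tip([552.85,240.7,61],102)"
```

```text
t 10.85 tip [552.81 240.34  61.47] th 102.07 tilt [-0.0021 -0.0035] F [ 1.   -0.21 -1.35] M [-0.098 -0.271  0.004] w 13.97
move cm [0.047 0.034 0.012] deg 0.07
```

Call:
{"name": "arm_command", "arguments": {"moves": [[0.05,0,0,0,0],[0.1,0,0,0,0],[0.1,0,0,0,0]]}}

```text
time: 11.15
tool_pos: [553.4, 241.2, 309.6]
tcp_rot: [-2.072, 1.567, -1.861]
contact_force: [0.4, -1.6, 5.0]
grip_width: 13.8
```

```bash
python3 -c "
from h import *
tip([552.85,240.7,61],102)"
```

```text
t 11.15 tip [553.15 240.43  61.37] th 102.07 tilt [-0.0009 -0.0032] F [ 0.4  -1.64  4.97] M [-0.278  0.099  0.029] w 13.76
move cm [ 0.036  0.033 -0.023] deg 0.07
```

Call:
{"name": "arm_command", "arguments": {"moves": [[0.03,0,0,2,0],[0.03,0,0,5,0],[0.03,0,0,8,0],[0.03,0,0,11,0],[0.03,0,0,14,0],[0.03,0,0,17,0],[0.03,0,0,20,0],[0.03,0,0,20,0]]}}

```text
time: 11.95
tool_pos: [553.5, 241.0, 309.6]
tcp_rot: [-1.485, 1.567, -1.623]
contact_force: [1.6, -1.5, 2.1]
grip_width: 13.5
```

```bash
python3 -c "
from h import *
tip([552.85,240.7,61],82);save('wrist','w10')"
```

```text
t 11.95 tip [553.48 240.1   61.39] th 82.06 tilt [-0.0002 -0.0037] F [ 1.55 -1.52  2.08] M [-0.54  -0.207  0.067] w 13.52
move cm [ 0.038  0.051 -0.071] deg 0.06
```

View pics/w10.png

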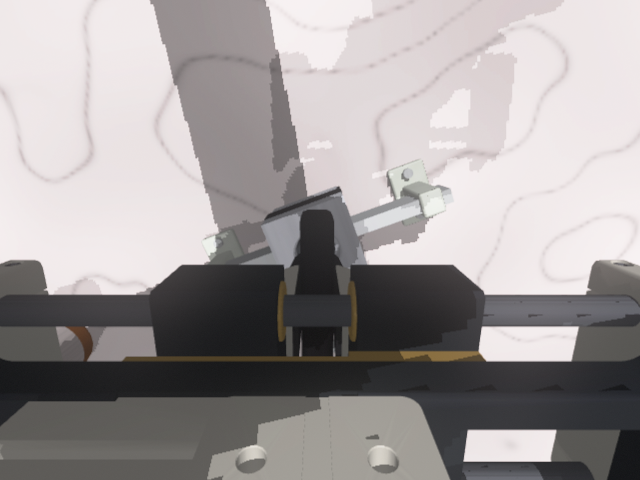

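Call:
{"name": "arm_command", "arguments": {"moves": [[0.03,-0.02,0,3,0],[0.03,-0.02,0,6,0],[0.03,-0.02,0,9,0],[0.03,-0.02,0,12,0],[0.03,-0.02,0,15,0],[0.03,-0.02,0,18,0],[0.03,-0.02,0,21,0],[0.03,-0.02,0,24,0],[0.03,-0.02,0,24,0]]}}

```text
time: 12.9
tool_pos: [553.6, 240.7, 309.6]
tcp_rot: [-0.945, 1.567, -1.5]
contact_force: [0.1, -2.3, 2.9]
grip_width: 13.9
```

```bash
python3 -c "
from h import *
tip([552.85,240.7,61],58)"
```

```text
t 12.9 tip [553.63 239.72  61.41] th 58.19 tilt [ 0.0003 -0.0038] F [ 0.06 -2.29  2.94] M [-0.608 -0.08   0.073] w 13.89
move cm [ 0.041  0.042 -0.118] deg 0.19
```

Call:
{"name": "arm_command", "arguments": {"moves": [[0.03,0,0.02,2,0],[0.03,0,0.02,4,0],[0.03,0,0.02,6,0],[0.03,0,0.02,8,0],[0.03,0,0.02,10,0],[0.03,0,0.02,12,0],[0.03,0,0.02,12,0]]}}

```text
time: 13.6
tool_pos: [553.6, 240.5, 309.6]
tcp_rot: [-0.749, 1.567, -1.512]
contact_force: [-0.7, -2.7, 3.8]
grip_width: 13.5
```

```bash
python3 -c "
from h import *
tip([552.85,240.7,61],46)"
```

```text
t 13.6 tip [553.7  239.48  61.41] th 46.29 tilt [ 0.0002 -0.0041] F [-0.73 -2.72  3.77] M [-0.645  0.06   0.077] w 13.47
move cm [ 0.041  0.03  -0.146] deg 0.29
```

Call:
{"name": "arm_command", "arguments": {"moves": [[0.02,0,0,2,0],[0.02,0,0,4,0],[0.02,0,0,6,0],[0.02,0,0,8,0],[0.02,0,0,8,0]]}}

```text
time: 14.1
tool_pos: [553.6, 240.4, 309.6]
tcp_rot: [-0.624, 1.567, -1.525]
contact_force: [-0.5, -2.7, 4.2]
grip_width: 13.8
```

```bash
python3 -c "
from h import *
tip([552.85,240.7,61],38)"
```

```text
t 14.1 tip [553.64 239.38  61.38] th 38.40 tilt [ 0.0002 -0.0043] F [-0.46 -2.7   4.19] M [-0.684  0.137  0.097] w 13.84
move cm [ 0.037  0.02  -0.152] deg 0.4
```

Call:
{"name": "arm_command", "arguments": {"moves": [[0,0,0,2,0],[0,0,0,4,0],[0,0,0,6,0],[0,0,0,6,0]]}}

```text
time: 14.5
tool_pos: [553.5, 240.4, 309.6]
tcp_rot: [-0.55, 1.566, -1.554]
contact_force: [-0.4, -2.6, 3.3]
grip_width: 14.0
```

```bash
python3 -c "
from h import *
tip([552.85,240.7,61],32)"
```

```text
t 14.5 tip [553.56 239.29  61.43] th 32.51 tilt [ 0.0001 -0.0044] F [-0.36 -2.64  3.27] M [-0.639  0.106  0.113] w 14.01
move cm [ 0.043  0.016 -0.157] deg 0.51
```

Call:
{"name": "arm_command", "arguments": {"moves": [[0,0,0,2,0],[0,0,0,4,0],[0,0,0,5,0],[0,0,0,5,0]]}}

```text
time: 14.9
tool_pos: [553.5, 240.3, 309.6]
tcp_rot: [-0.5, 1.566, -1.589]
contact_force: [-0.9, -2.7, 3.6]
grip_width: 14.1
```

```bash
python3 -c "
from h import *
tip([552.85,240.7,61],27)"
```

```text
t 14.9 tip [553.5  239.23  61.42] th 27.59 tilt [-0.0001 -0.0045] F [-0.86 -2.68  3.57] M [-0.738  0.11   0.122] w 14.06
move cm [ 0.042  0.01  -0.161] deg 0.59
```

Call:
{"name": "arm_command", "arguments": {"moves": [[0,0,0,2,0],[0,0,0,4,0],[0,0,0,5,0],[0,0,0,5,0]]}}

```text
time: 15.3
tool_pos: [553.5, 240.3, 309.6]
tcp_rot: [-0.429, 1.566, -1.604]
contact_force: [-0.9, -3.4, 3.8]
grip_width: 13.9
```

```bash
python3 -c "
from h import *
tip([552.85,240.7,61],22);save('wrist','w11')"
```

```text
t 15.3 tip [553.46 239.19  61.41] th 22.66 tilt [-0.0002 -0.0046] F [-0.88 -3.38  3.85] M [-0.682  0.097  0.167] w 13.9
move cm [ 0.041  0.002 -0.163] deg 0.66
```

View pics/w11.png

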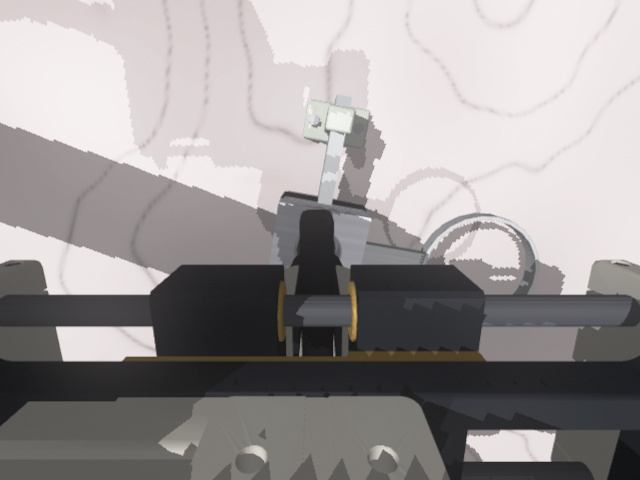

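Call:
{"name": "arm_command", "arguments": {"moves": [[0,0,0,2,0],[0,0,0,4,0],[0,0,0,5,0],[0,0,0,5,0]]}}

```text
time: 15.75
tool_pos: [553.5, 240.3, 309.6]
tcp_rot: [-0.359, 1.566, -1.62]
contact_force: [0.1, -2.3, 3.8]
grip_width: 13.7
```

```bash
python3 -c "
from h import *
tip([552.85,240.7,61],17);tip()"
```

```text
t 15.75 tip [553.4  239.19  61.42] th 17.72 tilt [-0.0002 -0.0046] F [ 0.08 -2.32  3.75] M [-0.663  0.122  0.363] w 13.74
move cm [ 0.041 -0.006 -0.161] deg 0.72
t 15.75 tip [553.4  239.19  61.42] th 17.72 tilt [-0.0002 -0.0046] F [ 0.08 -2.32  3.75] M [-0.663  0.122  0.363] w 13.74
```

Call:
{"name": "arm_command", "arguments": {"moves": [[0,0,0,1,0],[0,0,0,2,0],[0,0,0,3,0],[0,0,0,3,0]]}}

```text
time: 16.15
tool_pos: [553.5, 240.3, 309.6]
tcp_rot: [-0.3, 1.566, -1.614]
contact_force: [-0.2, -3.0, 3.1]
grip_width: 13.6
```

```bash
python3 -c "
from h import *
tip([552.85,240.7,61],17);save('wrist','w12')
a=cv2.imread('pics/w11.png')[190:370,250:390];b=cv2.imread('pics/w12.png')[190:370,250:390]
cv2.imwrite('pics/z12.png',cv2.resize(np.hstack([a,b]),(784,504)))"
```

```text
t 16.15 tip [553.43 239.17  61.42] th 14.69 tilt [-0.0002 -0.0047] F [-0.22 -3.    3.09] M [-0.687  0.141  0.37 ] w 13.64
move cm [ 0.041 -0.017 -0.163] deg -2.31
```

View pics/z12.png

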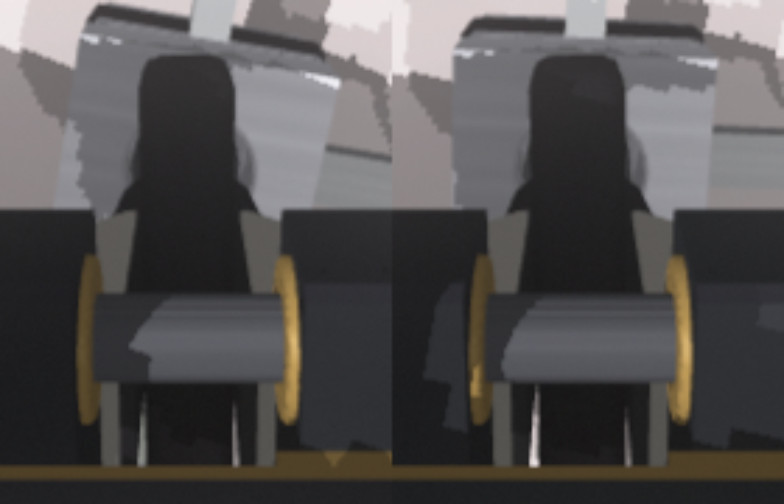

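Call:
{"name": "arm_command", "arguments": {"moves": [[0,0,0,1,0],[0,0,0,2,0],[0,0,0,3,0],[0,0,0,4,0],[0,0,0,4,0]]}}

```text
time: 16.7
tool_pos: [553.4, 240.3, 309.6]
tcp_rot: [-0.282, 1.566, -1.667]
contact_force: [-0.3, -3.4, 4.1]
grip_width: 13.8
```

```bash
python3 -c "
from h import *
tip([552.85,240.7,61],17);save('wrist','w13')
a=cv2.imread('pics/w11.png')[190:370,250:390];b=cv2.imread('pics/w13.png')[190:370,250:390]
cv2.imwrite('pics/z13.png',cv2.resize(np.hstack([a,b]),(784,504)))"
```

```text
t 16.7 tip [553.32 239.12  61.38] th 10.66 tilt [-0.0005 -0.0048] F [-0.32 -3.42  4.11] M [-0.793  0.172  0.113] w 13.83
move cm [ 0.037 -0.017 -0.164] deg -6.34
```

View pics/z13.png

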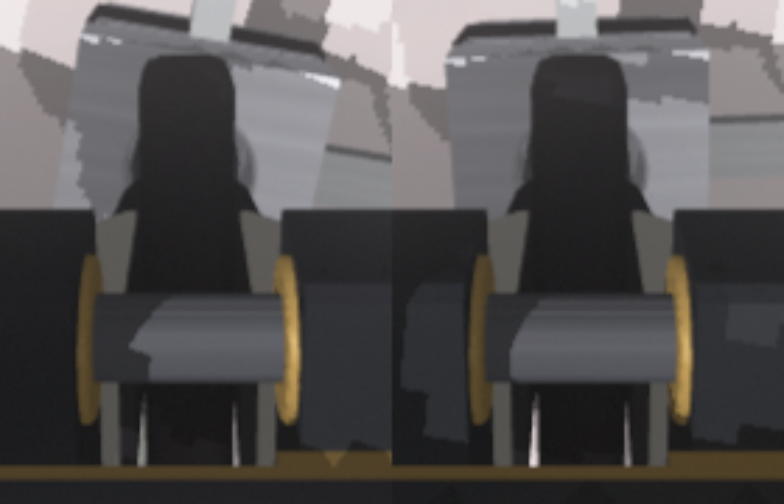

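```bash
python3 - <<'E'
from h import *
for n in ('w8','w10','w11','w12','w13'):
    g=cv2.cvtColor(cv2.imread(f'pics/{n}.png'),cv2.COLOR_BGR2GRAY)
    print(n,[(v,int(x.min()+280),int(x.max()+280)) for v in (214,218,222,226,230,234,238) for x in [np.where(g[v,280:350]<58)[0]] if len(x)], g[230,295:340].tolist())
tip()
save('scene','sc14');save('side','si14')
a=cv2.imread('pics/sc14.png')[260:400,380:520];b=cv2.imread('pics/si14.png')[290:430,220:360]
cv2.imwrite('pics/z14.png',np.hstack([cv2.resize(i,(400,400),interpolation=cv2.INTER_CUBIC) for i in (a,b)]))
E
```

```text
w8 [(214, 303, 331), (218, 302, 332), (222, 301, 333), (226, 301, 333), (230, 301, 333), (234, 301, 333), (238, 301, 333)] [152, 151, 151, 151, 124, 71, 42, 41, 43, 41, 43, 42, 44, 42, 43, 44, 43, 45, 44, 45, 44, 45, 45, 45, 46, 45, 46, 46, 47, 47, 46, 46, 47, 48, 49, 49, 48, 49, 47, 82, 108, 107, 109, 112, 114]
w10 [(214, 302, 330), (218, 301, 332), (222, 301, 333), (226, 301, 333), (230, 301, 333), (234, 301, 333), (238, 301, 333)] [150, 150, 151, 153, 123, 69, 41, 42, 42, 43, 43, 43, 43, 42, 45, 44, 44, 43, 44, 44, 44, 45, 45, 45, 45, 46, 46, 46, 47, 46, 46, 48, 47, 47, 46, 47, 46, 47, 47, 100, 115, 115, 116, 117, 115]
w11 [(214, 302, 330), (218, 301, 331), (222, 300, 332), (226, 300, 332), (230, 300, 332), (234, 300, 332), (238, 300, 332)] [116, 115, 114, 115, 79, 49, 47, 46, 46, 46, 47, 44, 47, 47, 46, 47, 47, 47, 46, 47, 47, 46, 46, 46, 46, 46, 47, 45, 46, 47, 47, 47, 46, 46, 45, 46, 46, 46, 59, 134, 153, 153, 154, 155, 154]
w12 [(214, 302, 329), (218, 300, 331), (222, 300, 332), (226, 300, 332), (230, 300, 332), (234, 300, 332), (238, 300, 332)] [111, 111, 111, 98, 63, 45, 47, 45, 46, 46, 47, 46, 47, 46, 46, 45, 46, 46, 45, 46, 46, 46, 46, 45, 45, 46, 46, 45, 45, 46, 45, 45, 45, 45, 46, 44, 45, 45, 104, 142, 150, 151, 150, 151, 151]
w13 [(214, 303, 330), (218, 301, 332), (222, 300, 333), (226, 300, 332), (230, 300, 332), (234, 300, 333), (238, 300, 333)] [111, 112, 112, 111, 86, 56, 46, 46, 46, 46, 46, 45, 46, 45, 46, 45, 46, 45, 44, 45, 46, 44, 45, 46, 45, 46, 45, 44, 44, 45, 45, 44, 44, 45, 44, 44, 44, 45, 58, 133, 151, 151, 151, 152, 151]
t 16.75 tip [553.34 239.13  61.4 ] th 10.70 tilt [-0.0004 -0.0047] F [-1.31 -3.51  3.63] M [-0.762  0.197  0.118] w 13.7
```

View pics/z14.png

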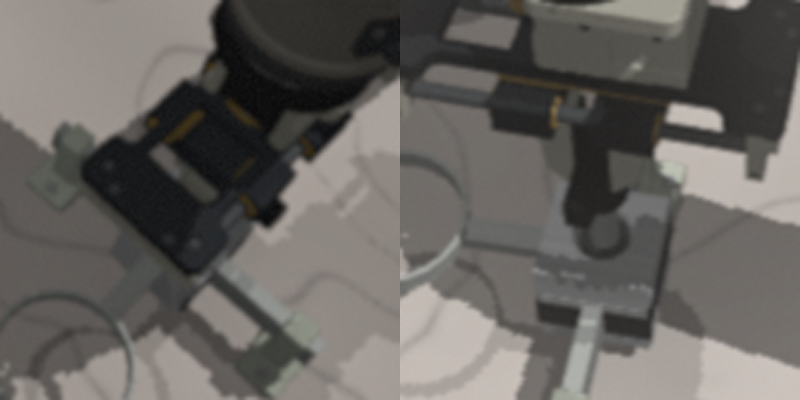

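```bash
python3 - <<'E'
from h import *
b=cv2.imread('pics/si14.png')[320:400,255:335]
cv2.imwrite('pics/z14b.png',cv2.resize(cv2.convertScaleAbs(b,alpha=1.8),(600,600),interpolation=cv2.INTER_CUBIC))
for p in ([553,240.5,75],[553,240.5,116],[553,240.5,150],[553+37,240.5+13,150]): 
    q=proj('si14',p);print(q,(q-[255,320])*7.5)
d=np.radians(10.7-90)
for s in (40,-40):
    q=proj('si14',[553+s*np.cos(d),240.5+s*np.sin(d),150]);print(s,(q-[255,320])*7.5)
E
```

```text
[290.75680554 371.94907459] [268.17604158 389.61805943]
[289.63714305 355.84188203] [259.77857288 268.81411519]
[288.64761496 341.60677134] [252.35711219 162.05078503]
[260.54596515 340.25647565] [ 41.59473861 151.92356738]
40 [304.24008637  -5.86052911]
-40 [196.64967542 342.33938763]
```

View pics/z14b.png

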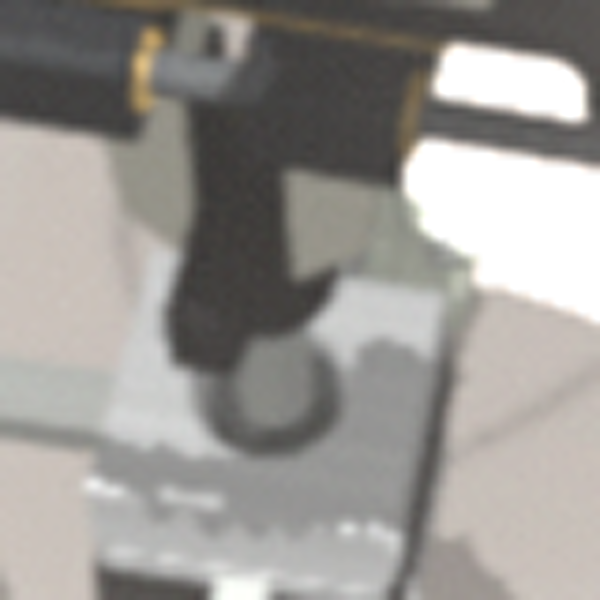

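Call:
{"name": "arm_command", "arguments": {"moves": [[0,0,0,1,0],[0,0,0,2,0],[0,0,0,2,0]]}}

```text
time: 17.15
tool_pos: [553.4, 240.3, 309.6]
tcp_rot: [-0.269, 1.566, -1.688]
contact_force: [-0.6, -3.4, 3.4]
grip_width: 13.3
```

```bash
python3 -c "
from h import *
tip()"
```

```text
t 17.15 tip [553.29 239.12  61.38] th 8.65 tilt [-0.0006 -0.0047] F [-0.55 -3.43  3.36] M [-0.792  0.223  0.065] w 13.28
```

Call:
{"name": "arm_command", "arguments": {"moves": [[0,0,0,1,0],[0,0,0,2,0]]}}

```text
time: 17.35
tool_pos: [553.5, 240.3, 309.6]
tcp_rot: [-0.202, 1.566, -1.658]
contact_force: [-0.0, -2.0, 3.8]
grip_width: 14.2
```

```bash
python3 -c "
from h import *
tip();o=bot.get_obs();print(np.round(o['tau'],3))"
```

```text
t 17.35 tip [553.35 239.11  61.38] th 6.58 tilt [-0.0004 -0.0047] F [-0.04 -2.    3.76] M [-0.746  0.129  0.392] w 14.23
[  1.043 -50.681 -22.34    1.104  -0.472   0.155]
```

```bash
python3 - <<'E'
from h import *
tip();o=bot.get_obs();print(np.round(o['tau'],3))
save('wrist','w15')
tip()
ims=[cv2.imread(f'pics/{n}.png')[195:300,275:360] for n in ('w10','w13','w15')]
cv2.imwrite('pics/z15.png',cv2.resize(cv2.convertScaleAbs(np.hstack(ims),alpha=2.2),(795,327),interpolation=cv2.INTER_CUBIC))
E
```

```text
t 17.35 tip [553.35 239.11  61.38] th 6.58 tilt [-0.0004 -0.0047] F [-0.04 -2.    3.76] M [-0.746  0.129  0.392] w 14.23
[  1.043 -50.681 -22.34    1.104  -0.472   0.155]
t 17.4 tip [553.35 239.1   61.39] th 6.53 tilt [-0.0004 -0.0048] F [-0.14 -1.89  3.49] M [-0.715  0.151  0.378] w 13.73
```

View pics/z15.png

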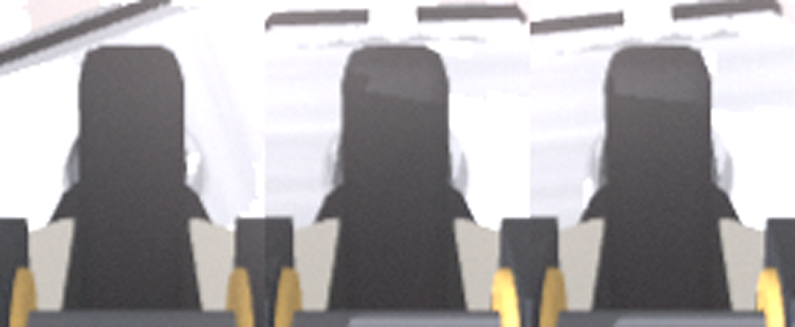

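Call:
{"name": "arm_command", "arguments": {"moves": [[0,0,0,1,0]]}}

```text
time: 17.5
tool_pos: [553.4, 240.3, 309.6]
tcp_rot: [-0.206, 1.566, -1.681]
contact_force: [-0.3, -3.3, 4.1]
grip_width: 13.6
```

```bash
python3 -c "
from h import *
tip();tip()"
```

```text
t 17.5 tip [553.28 239.14  61.39] th 5.48 tilt [-0.0005 -0.0048] F [-0.31 -3.3   4.09] M [-0.772  0.205  0.26 ] w 13.62
t 17.5 tip [553.28 239.14  61.39] th 5.48 tilt [-0.0005 -0.0048] F [-0.31 -3.3   4.09] M [-0.772  0.205  0.26 ] w 13.62
```

Call:
{"name": "arm_command", "arguments": {"moves": [[0,0,0,1,0]]}}

```text
time: 17.6
tool_pos: [553.4, 240.3, 309.6]
tcp_rot: [-0.197, 1.566, -1.691]
contact_force: [-0.9, -3.3, 4.0]
grip_width: 13.7
```

```bash
python3 -c "
from h import *
tip();o=bot.get_obs();print(np.round(o['tau'],3))"
```

```text
t 17.6 tip [553.27 239.09  61.37] th 4.39 tilt [-0.0006 -0.0048] F [-0.92 -3.3   3.99] M [-0.751  0.154  0.351] w 13.75
[  1.125 -50.664 -22.355   1.125  -0.49    0.126]
```

Call:
{"name": "arm_command", "arguments": {"moves": [[0,0,0,-1,0]]}}

```text
time: 17.7
tool_pos: [553.4, 240.3, 309.6]
tcp_rot: [-0.216, 1.566, -1.693]
contact_force: [-1.1, -2.7, 4.0]
grip_width: 13.8
```

```bash
python3 -c "
from h import *
tip()"
```

```text
t 17.7 tip [553.24 239.09  61.38] th 5.38 tilt [-0.0006 -0.0048] F [-1.12 -2.68  3.97] M [-0.769  0.203  0.161] w 13.81
```

Call:
{"name": "arm_command", "arguments": {"moves": [[0,0,0,-1.5,0],[0,0,0,-2,0]]}}

```text
time: 17.9
tool_pos: [553.4, 240.2, 309.6]
tcp_rot: [-0.264, 1.566, -1.704]
contact_force: [-0.3, -2.2, 3.5]
grip_width: 13.7
```

```bash
python3 -c "
from h import *
tip()"
```

```text
t 17.9 tip [553.26 239.08  61.38] th 7.44 tilt [-0.0006 -0.0047] F [-0.26 -2.23  3.49] M [-0.765  0.163 -0.099] w 13.7
```

Call:
{"name": "arm_command", "arguments": {"moves": [[0,0,0,-1.5,0],[0,0,0,-3,0]]}}

```text
time: 18.1
tool_pos: [553.4, 240.3, 309.6]
tcp_rot: [-0.321, 1.566, -1.707]
contact_force: [-0.8, -2.7, 4.8]
grip_width: 14.2
```

```bash
python3 -c "
from h import *
tip()"
```

```text
t 18.1 tip [553.27 239.12  61.37] th 10.56 tilt [-0.0006 -0.0046] F [-0.78 -2.71  4.82] M [-0.741  0.133 -0.133] w 14.22
```

Call:
{"name": "arm_command", "arguments": {"moves": [[0,0,0,0,0],[0,0,0,0,0]]}}

```text
time: 18.3
tool_pos: [553.4, 240.2, 309.6]
tcp_rot: [-0.323, 1.566, -1.71]
contact_force: [-0.2, -2.7, 4.1]
grip_width: 13.6
```

```bash
python3 -c "
from h import *
tip()"
```

```text
t 18.3 tip [553.28 239.09  61.38] th 10.56 tilt [-0.0006 -0.0046] F [-0.16 -2.75  4.11] M [-0.775  0.188 -0.075] w 13.58
```

Call:
{"name": "arm_command", "arguments": {"moves": [[0,0,0,-1.5,0],[0,0,0,-3,0],[0,0,0,-3,0],[0,0,0,-3,0]]}}

```text
time: 18.7
tool_pos: [553.5, 240.2, 309.6]
tcp_rot: [-0.359, 1.566, -1.693]
contact_force: [-0.4, -3.5, 3.7]
grip_width: 13.5
```

```bash
python3 -c "
from h import *
tip()"
```

```text
t 18.7 tip [553.32 239.1   61.39] th 13.55 tilt [-0.0006 -0.0045] F [-0.44 -3.51  3.71] M [-0.781  0.225 -0.038] w 13.49
```

Call:
{"name": "arm_command", "arguments": {"moves": [[0,0,0,1.5,0],[0,0,0,3,0],[0,0,0,3,0],[0,0,0,3,0]]}}

```text
time: 19.1
tool_pos: [553.5, 240.2, 309.6]
tcp_rot: [-0.305, 1.566, -1.691]
contact_force: [-1.2, -3.1, 3.8]
grip_width: 13.9
```

```bash
python3 -c "
from h import *
tip()"
```

```text
t 19.1 tip [553.32 239.08  61.39] th 10.56 tilt [-0.0006 -0.0046] F [-1.2  -3.08  3.78] M [-0.781  0.16   0.032] w 13.92
```

Call:
{"name": "arm_command", "arguments": {"moves": [[0,0,0,1.5,0],[0,0,0,3,0],[0,0,0,3,0],[0,0,0,3,0]]}}

```text
time: 19.5
tool_pos: [553.4, 240.2, 309.6]
tcp_rot: [-0.271, 1.566, -1.71]
contact_force: [0.4, -3.2, 3.5]
grip_width: 13.4
```

```bash
python3 -c "
from h import *
tip()"
```

```text
t 19.5 tip [553.27 239.08  61.38] th 7.56 tilt [-0.0007 -0.0046] F [ 0.38 -3.22  3.45] M [-0.839  0.225  0.085] w 13.44
```

Call:
{"name": "arm_command", "arguments": {"moves": [[0,0,0,1.5,0],[0,0,0,3,0],[0,0,0,3,0],[0,0,0,3,0]]}}

```text
time: 19.9
tool_pos: [553.4, 240.3, 309.6]
tcp_rot: [-0.206, 1.566, -1.697]
contact_force: [-0.2, -3.8, 3.5]
grip_width: 13.9
```

```bash
python3 -c "
from h import *
tip();save('wrist','w16')
ims=[cv2.imread(f'pics/{n}.png')[195:300,275:360] for n in ('w10','w15','w16')]
cv2.imwrite('pics/z16.png',cv2.resize(cv2.convertScaleAbs(np.hstack(ims),alpha=2.2),(795,327),interpolation=cv2.INTER_CUBIC))"
```

```text
t 19.9 tip [553.3  239.11  61.4 ] th 4.58 tilt [-0.0006 -0.0046] F [-0.24 -3.82  3.54] M [-0.761  0.229  0.338] w 13.9
```

View pics/z16.png

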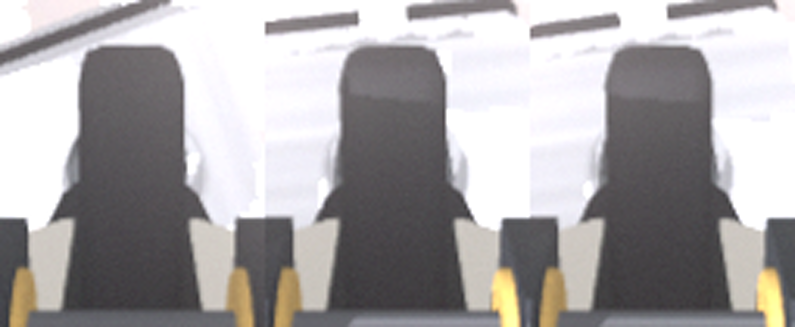

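Call:
{"name": "arm_command", "arguments": {"moves": [[0,0,0,1.5,0],[0,0,0,3,0],[0,0,0,3,0],[0,0,0,3,0]]}}

```text
time: 20.35
tool_pos: [553.4, 240.2, 309.6]
tcp_rot: [-0.186, 1.566, -1.729]
contact_force: [-2.0, -2.5, 4.5]
grip_width: 13.5
```

```bash
python3 -c "
from h import *
tip()"
```

```text
t 20.35 tip [553.23 239.07  61.4 ] th 1.56 tilt [-0.0007 -0.0046] F [-2.   -2.46  4.5 ] M [-0.836  0.244 -0.018] w 13.48
```

Call:
{"name": "arm_command", "arguments": {"moves": [[0,0,0,0,0.25],[0,0,0,0,0.35],[0,0,0,0,0.35],[0,0,0,0,0.35]]}}

```text
time: 20.75
tool_pos: [553.4, 240.4, 309.3]
tcp_rot: [-0.264, 1.566, -1.808]
contact_force: [0.3, 0.1, 0.6]
grip_width: 31.7
```

```bash
python3 -c "
from h import *
tip();save('wrist','w17')
ims=[cv2.imread(f'pics/{n}.png')[180:300,260:375] for n in ('w16','w17')]
cv2.imwrite('pics/z17.png',cv2.resize(cv2.convertScaleAbs(np.hstack(ims),alpha=2.),(796,415),interpolation=cv2.INTER_CUBIC));tip()"
```

```text
t 20.75 tip [553.13 239.33  61.12] th 1.56 tilt [-0.001  -0.0043] F [0.3  0.09 0.62] M [-0.082  0.014  0.001] w 31.73
t 20.8 tip [553.14 239.25  61.17] th 1.56 tilt [-0.001  -0.0044] F [ 0.01 -0.8   0.71] M [-0.036  0.023  0.03 ] w 31.98
```

View pics/z17.png

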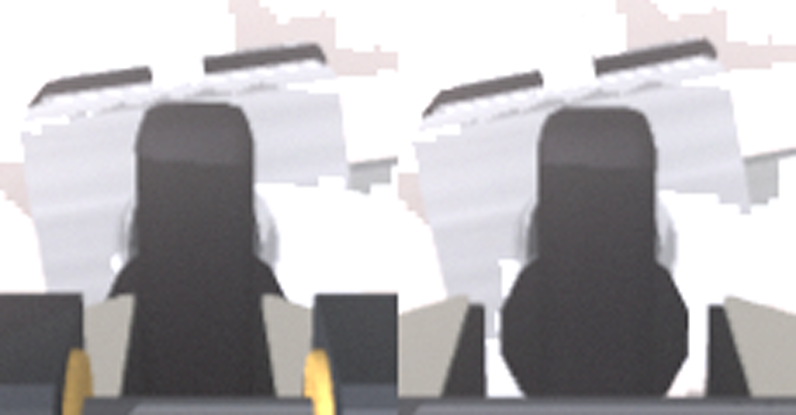

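Call:
{"name": "arm_command", "arguments": {"moves": [[0,0.05,0.05,0,0.35],[0,0.05,0.05,0,0.2],[0,0.05,0.05,0,0],[0,0.05,0.05,0,0],[0,0.05,0.05,0,0],[0,0.05,0.05,0,0]]}}

```text
time: 21.4
tool_pos: [553.7, 239.9, 309.4]
tcp_rot: [-0.368, 1.566, -1.911]
contact_force: [-0.6, -0.6, 0.9]
grip_width: 13.5
```

```bash
python3 -c "
from h import *
tip();save('wrist','w18');tip()"
```

```text
t 21.4 tip [553.35 238.78  61.2 ] th 1.56 tilt [-0.0016 -0.0044] F [-0.63 -0.63  0.89] M [-0.037  0.379 -0.015] w 13.46
t 21.45 tip [553.36 238.79  61.18] th 1.56 tilt [-0.0015 -0.0044] F [-2.04  0.51  1.39] M [-0.055  0.465 -0.054] w 13.78
```

Call:
{"name": "arm_command", "arguments": {"moves": [[0,-0.03,0,1,0],[0,-0.03,0,2,0],[0,-0.03,0,3,0]]}}

```text
time: 21.75
tool_pos: [553.5, 239.9, 309.4]
tcp_rot: [-0.259, 1.566, -1.857]
contact_force: [-0.5, -0.1, 1.2]
grip_width: 13.9
```

```bash
python3 -c "
from h import *
tip()"
```

```text
t 21.75 tip [553.17 238.75  61.21] th -1.53 tilt [-0.0013 -0.0044] F [-0.5  -0.09  1.17] M [-0.162  0.212  0.137] w 13.91
```

Call:
{"name": "arm_command", "arguments": {"moves": [[0,0,0,1,0],[0,0,0,2,0],[0,0,0,3,0]]}}

```text
time: 22.05
tool_pos: [553.5, 239.8, 309.4]
tcp_rot: [-0.208, 1.566, -1.859]
contact_force: [-0.9, 0.1, -0.7]
grip_width: 14.1
```

```bash
python3 -c "
from h import *
tip()"
```

```text
t 22.05 tip [553.16 238.71  61.2 ] th -4.62 tilt [-0.0013 -0.0045] F [-0.88  0.08 -0.65] M [-0.118  0.306  0.109] w 14.11
```

Call:
{"name": "arm_command", "arguments": {"moves": [[0,0,0,1,0],[0,0,0,2,0],[0,0,0,3,0]]}}

```text
time: 22.35
tool_pos: [553.5, 239.8, 309.4]
tcp_rot: [-0.166, 1.566, -1.871]
contact_force: [0.0, -0.9, -0.5]
grip_width: 13.7
```

```bash
python3 -c "
from h import *
tip()"
```

```text
t 22.35 tip [553.12 238.72  61.25] th -7.71 tilt [-0.0014 -0.0044] F [ 0.04 -0.88 -0.51] M [-0.145  0.287  0.093] w 13.7
```

Call:
{"name": "arm_command", "arguments": {"moves": [[0.02,0,0,1.5,0],[0.02,0,0,3,0],[0.02,0,0,4.5,0],[0.02,0,0,6,0]]}}

```text
time: 22.75
tool_pos: [553.5, 239.9, 309.4]
tcp_rot: [-0.018, 1.566, -1.83]
contact_force: [-2.0, 0.4, 3.3]
grip_width: 14.1
```

```bash
python3 -c "
from h import *
tip()"
```

```text
t 22.75 tip [553.21 238.78  61.21] th -13.84 tilt [-0.0012 -0.0043] F [-1.95  0.4   3.29] M [-0.159  0.384  0.04 ] w 14.11
```

Call:
{"name": "arm_command", "arguments": {"moves": [[0.02,0,0,1.5,0],[0.02,0,0,3,0],[0.02,0,0,4.5,0],[0.02,0,0,6,0]]}}

```text
time: 23.15
tool_pos: [553.5, 239.9, 309.4]
tcp_rot: [0.167, 1.567, -1.752]
contact_force: [-1.3, -0.3, 4.0]
grip_width: 13.9
```

```bash
python3 -c "
from h import *
tip();save('wrist','w19')
ims=[cv2.imread(f'pics/{n}.png')[180:300,260:375] for n in ('w18','w19')]
cv2.imwrite('pics/z19.png',cv2.resize(cv2.convertScaleAbs(np.hstack(ims),alpha=2.),(796,415),interpolation=cv2.INTER_CUBIC))"
```

```text
t 23.15 tip [553.36 238.84  61.16] th -19.96 tilt [-0.0008 -0.0042] F [-1.35 -0.26  4.03] M [-0.119  0.4   -0.008] w 13.9
```

View pics/z19.png

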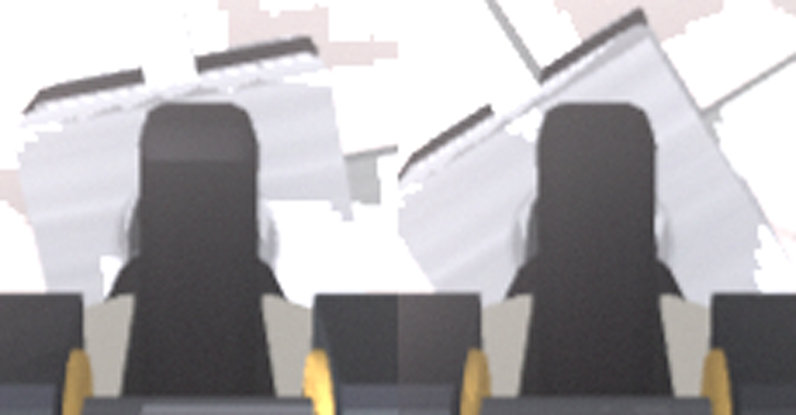

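Call:
{"name": "arm_command", "arguments": {"moves": [[0,0,0,2,0],[0,0,0,4,0],[0,0,0,6,0],[0,0,0,6,0]]}}

```text
time: 23.6
tool_pos: [553.5, 239.9, 309.3]
tcp_rot: [0.238, 1.567, -1.788]
contact_force: [-1.1, 0.1, 3.8]
grip_width: 13.4
```

```bash
python3 -c "
from h import *
tip()"
```

```text
t 23.6 tip [553.28 238.87  61.14] th -26.06 tilt [-0.0009 -0.0042] F [-1.08  0.11  3.81] M [-0.142  0.521  0.008] w 13.38
```

Call:
{"name": "arm_command", "arguments": {"moves": [[0,0,0,2,0],[0,0,0,4,0],[0,0,0,6,0],[0,0,0,6,0]]}}

```text
time: 24.0
tool_pos: [553.4, 239.9, 309.4]
tcp_rot: [0.272, 1.566, -1.858]
contact_force: [-1.8, -0.9, 4.0]
grip_width: 13.9
```

```bash
python3 -c "
from h import *
tip()"
```

```text
t 24.0 tip [553.08 238.79  61.17] th -32.04 tilt [-0.0013 -0.0043] F [-1.83 -0.91  4.02] M [-0.194  0.682  0.043] w 13.86
```

Call:
{"name": "arm_command", "arguments": {"moves": [[0,-0.04,0.02,1,0],[0,-0.04,0.02,2,0],[0,-0.04,0.02,3,0],[0,-0.04,0.02,3,0]]}}

```text
time: 24.4
tool_pos: [553.0, 239.9, 309.4]
tcp_rot: [0.383, 1.566, -1.799]
contact_force: [-1.1, -1.3, 3.7]
grip_width: 13.8
```

```bash
python3 -c "
from h import *
tip()"
```

```text
t 24.4 tip [552.78 238.76  61.19] th -35.06 tilt [-0.001  -0.0044] F [-1.05 -1.27  3.68] M [-0.293  0.276  0.14 ] w 13.85
```

Call:
{"name": "arm_command", "arguments": {"moves": [[0,0,0,1,0],[0,0,0,2,0],[0,0,0,3,0],[0,0,0,3,0]]}}

```text
time: 24.8
tool_pos: [553.0, 239.9, 309.4]
tcp_rot: [0.438, 1.566, -1.797]
contact_force: [-1.1, -1.5, 3.1]
grip_width: 13.8
```

```bash
python3 -c "
from h import *
tip()"
```

```text
t 24.8 tip [552.78 238.73  61.16] th -38.10 tilt [-0.001  -0.0045] F [-1.09 -1.46  3.12] M [-0.226  0.378  0.204] w 13.83
```

Call:
{"name": "arm_command", "arguments": {"moves": [[0,0,0,1,0],[0,0,0,2,0],[0,0,0,2,0]]}}

```text
time: 25.1
tool_pos: [553.0, 239.9, 309.4]
tcp_rot: [0.469, 1.566, -1.802]
contact_force: [-1.8, -1.1, 4.1]
grip_width: 13.7
```

```bash
python3 -c "
from h import *
tip()"
```

```text
t 25.1 tip [552.75 238.75  61.16] th -40.14 tilt [-0.0011 -0.0045] F [-1.77 -1.09  4.1 ] M [-0.244  0.396  0.271] w 13.72
```

Call:
{"name": "arm_command", "arguments": {"moves": [[0,0,0,1,0],[0,0,0,1,0]]}}

```text
time: 25.3
tool_pos: [553.0, 239.9, 309.4]
tcp_rot: [0.484, 1.566, -1.805]
contact_force: [-1.6, -0.1, 3.2]
grip_width: 13.4
```

```bash
python3 -c "
from h import *
tip();save('wrist','w20')"
```

```text
t 25.3 tip [552.74 238.75  61.16] th -41.18 tilt [-0.0011 -0.0046] F [-1.6  -0.06  3.15] M [-0.295  0.382  0.245] w 13.44
```

Call:
{"name": "arm_command", "arguments": {"moves": [[0,0,0,0,0.2],[0,0,0,0,0.4],[0,0,0,0,0.5],[0,0,0,0,0.5],[0,0,0,0,0.5]]}}

```text
time: 25.85
tool_pos: [553.0, 239.8, 309.2]
tcp_rot: [0.45, 1.566, -1.839]
contact_force: [-0.1, 0.1, -0.4]
grip_width: 44.2
```

```bash
python3 -c "
from h import *
tip();save('wrist','w21')
ims=[cv2.imread(f'pics/{n}.png')[180:300,240:395] for n in ('w20','w21')]
cv2.imwrite('pics/z21.png',cv2.resize(cv2.convertScaleAbs(np.hstack(ims),alpha=2.),(790,306),interpolation=cv2.INTER_CUBIC))"
```

```text
t 25.85 tip [552.72 238.73  61.02] th -41.15 tilt [-0.0012 -0.0045] F [-0.11  0.09 -0.38] M [-0.071  0.165  0.011] w 44.24
```

View pics/z21.png

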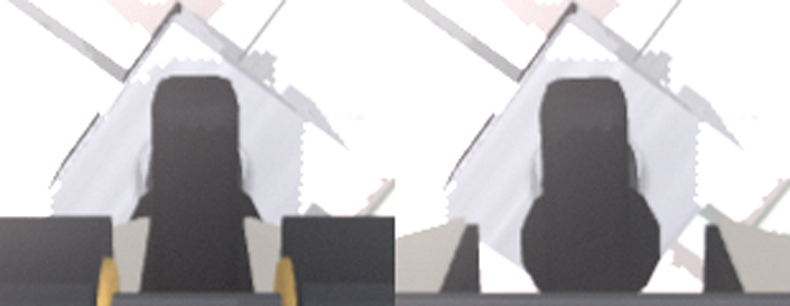

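Call:
{"name": "arm_command", "arguments": {"moves": [[-0.5,0,0,0,0.5],[-2,0,0,0,0.5],[-4,0,0,0,0.5],[-7,0,0,0,0.5],[-11,0,0,0,0.6],[-13,0,0,0,0.6],[-13,0,0,0,0.6],[-13,0,0,0,0.6]]}}

```text
time: 26.7
tool_pos: [553.0, 240.4, 439.1]
tcp_rot: [0.461, 1.566, -1.828]
contact_force: [0.2, -0.1, -1.2]
grip_width: 54.9
```

```bash
python3 -c "
from h import *
tip();save('wrist','w22');save('scene','sc22');save('side','si22')
a=cv2.imread('pics/sc22.png')[280:400,390:510];b=cv2.imread('pics/si22.png')[300:420,230:350]
cv2.imwrite('pics/z22.png',cv2.resize(cv2.convertScaleAbs(np.hstack([a,b]),alpha=1.6),(800,400),interpolation=cv2.INTER_CUBIC))"
```

```text
t 26.7 tip [552.69 239.29 190.86] th -41.15 tilt [-0.0012 -0.0045] F [ 0.18 -0.1  -1.24] M [-0.11   0.191 -0.014] w 54.86
```

View pics/z22.png

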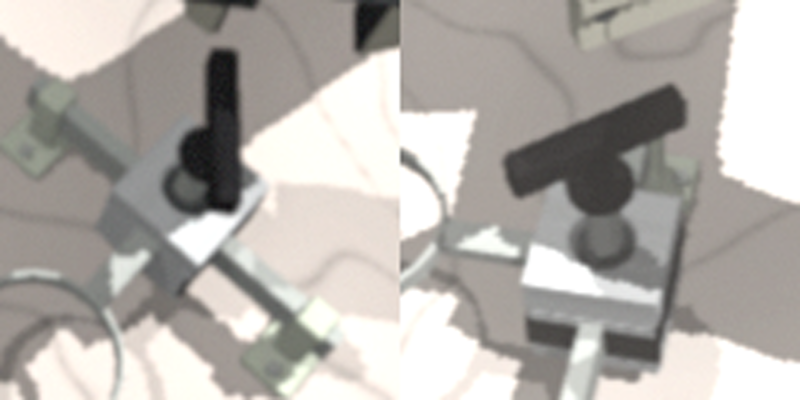

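View pics/w22.png

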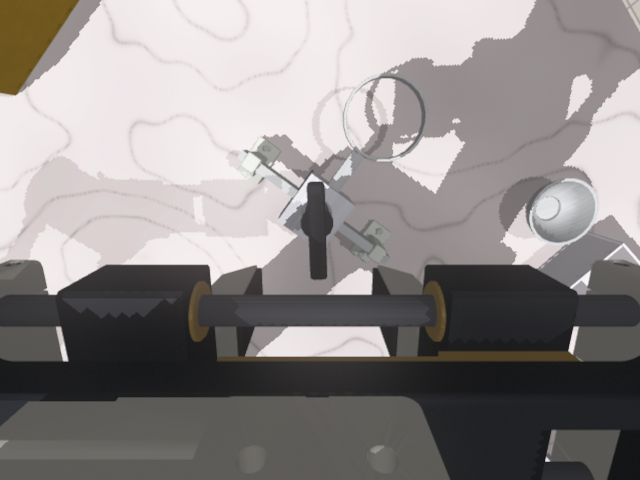

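View pics/sc22.png

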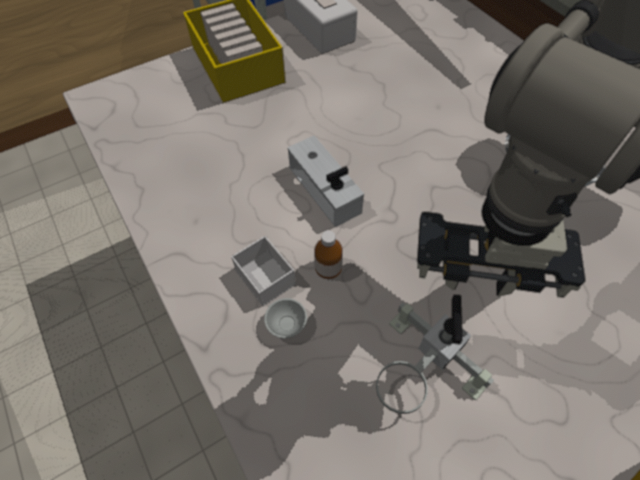

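```bash
python3 - <<'E'
from h import *
print(tri([('sc22',(456.9,318.7)),('si22',(289.1,342))]))
g=cv2.absdiff(cv2.imread('pics/scene0.png'),cv2.imread('pics/sc22.png'))
# thin key / bystander patches
for n,(x,y) in dict(thin=(337,180),bottle=(328,257),dish=(285,320),box=(262,268)).items(): print(n,g[y-15:y+15,x-15:x+15].mean())
a=atz('w22',(316.5,190),159);b=atz('w22',(317.8,270),159);d=b-a;print('bar yaw',np.degrees(np.arctan2(d[1],d[0])), (atz('w22',(316.5,183),159)+atz('w22',(318,278),159))/2)
E
```

```text
(array([552.4819574 , 240.34605977, 149.07765762]), [0.07519193422767631, 0.075191934227707])
thin 12.373333333333333
bottle 7.36962962962963
dish 13.554074074074075
box 13.209259259259259
bar yaw -130.17986725993137 [555.41804629 241.30792936 159.        ]
```

```bash
python3 -c "
from h import *
print(bot.close_job())"
```

```text
the job is handed in; nothing more can be done
None
```

The thick key is fully home in the cap screw and standing there on its own. I believe the screw is tight against its stop, but I turned past that point once. I handed in at about 27 s.

**What I did**
- **Fitting the key:** I took it from the rack, found the hexagon by sight and lowered it in small steps. It met almost no resistance until it touched the floor of the socket at about 5 N, about 14 mm down. Only then did I turn it.
- **Turning:** I turned it clockwise. After roughly 80° the torque rose from about 0.1 to 0.36 N m.
- **Going too far:** I did not recognise that as the stop and kept turning, with one 9° move back. The key turned about 143° in all, more than the stop and play allow (about 88°). So it most likely slipped over one hexagon position inside the socket.
- **Firming up:** The torque rose again about 60° further on, to 0.25–0.27 N m, against the screw's friction of about 0.12. I stopped there, let go and lifted clear.

**Last checks**
- **Key:** The cross bar's centre is at 149 mm, where 150 mm is expected with the key fully home, and the key stands upright over the screw.
- **Surroundings:** By eye, the thin key, bottle, dish and box are where they were. The picture comparison of those spots was unclear because shadows had moved.

**What does not fully agree**
- **Force used:** The key was forced past the stop once, although no wrist or contact limit came close in any reading I took.
- **Screw angle:** I did not see it directly. That it is at the stop is inferred from the two torque rises 60° apart and from the key's final angle.

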